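# Line up converter hubs by size

### The job

Line up the four steel hubs on the row of round rubber pads in order of size, ready for the rebuild: the smallest on the pad next to the upright end stop, then each next larger one on the next pad, the largest at the far end. Stand each hub upright on its flange, well centred on its own pad, and let go of all of them.

Things in the scene. Friction and masses are not known exactly. Their poses are not given: they have to be found in the camera images.
- hub_1: the smallest and shortest of four plain turned-steel hubs: a round flange 50 mm in diameter and 8 mm thick with a round tubular neck 30 mm in outer diameter (wall 6 mm, two small dark drive notches at its rim) rising from its middle, 45 mm tall in all, about 0.2 kg. Starts upright on the table, neck up, on the robot's side of the board; grip the neck from above, any direction. Origin at the centre of the flange's underside, z up along the neck.
- hub_2: the second smallest of four plain turned-steel hubs: a round flange 58 mm in diameter and 8 mm thick with a round tubular neck 35 mm in outer diameter (wall 6 mm, two small dark drive notches at its rim) rising from its middle, 60 mm tall in all, about 0.32 kg. Starts upright on the table, neck up, on the robot's side of the board; grip the neck from above, any direction. Origin at the centre of the flange's underside, z up along the neck.
- hub_3: the second largest of four plain turned-steel hubs: a round flange 66 mm in diameter and 8 mm thick with a round tubular neck 40 mm in outer diameter (wall 6 mm, two small dark drive notches at its rim) rising from its middle, 75 mm tall in all, about 0.48 kg. Starts upright on the table, neck up, on the robot's side of the board; grip the neck from above, any direction. Origin at the centre of the flange's underside, z up along the neck.
- hub_4: the largest and tallest of four plain turned-steel hubs: a round flange 74 mm in diameter and 8 mm thick with a round tubular neck 45 mm in outer diameter (wall 6 mm, two small dark drive notches at its rim) rising from its middle, 90 mm tall in all, about 0.65 kg. Starts upright on the table, neck up, on the robot's side of the board; grip the neck from above, any direction. Origin at the centre of the flange's underside, z up along the neck.
- pad_a: one of four identical black round rubber pads, 80 mm in diameter and 4 mm thick, fixed in a straight row on the board, 88 mm apart centre to centre; the letters do not tell which place in the row it has. Origin at the centre of the underside, its top 4 mm above that (16 mm above the table).
- pad_b: one of four identical black round rubber pads, 80 mm in diameter and 4 mm thick, fixed in a straight row on the board, 88 mm apart centre to centre; the letters do not tell which place in the row it has. Origin at the centre of the underside, its top 4 mm above that (16 mm above the table).
- pad_c: one of four identical black round rubber pads, 80 mm in diameter and 4 mm thick, fixed in a straight row on the board, 88 mm apart centre to centre; the letters do not tell which place in the row it has. Origin at the centre of the underside, its top 4 mm above that (16 mm above the table).
- pad_d: one of four identical black round rubber pads, 80 mm in diameter and 4 mm thick, fixed in a straight row on the board, 88 mm apart centre to centre; the letters do not tell which place in the row it has. Origin at the centre of the underside, its top 4 mm above that (16 mm above the table).
- end_stop: upright steel end stop, a wall 100 mm across the row, 16 mm thick (26 mm at its foot) and 55 mm high, fixed across one end of the board; which end varies. Its middle is 68 mm along the row from the centre of the nearest pad. The opposite end carries only a flat steel plate 5 mm high. Origin at the centre of its underside, on the board's top.
- board: fixed plywood board carrying the row of pads, 110 mm wide (its x axis, pointing away from the robot), 440 mm long (its y axis, the direction of the row, turned up to about 0.2 rad from the robot's left), 12 mm thick. Origin at the centre of its underside, on the table, in the middle of the row; the pads lie on its y axis at y = -132, -44, 44 and 132 mm.

How it is judged:
By the outcome, as a careful person would: the job done as asked, in the order asked, and still so for the second after the job is handed in, with the robot touching nothing.
It also fails if it takes over 109 s, if anything falls off the work surface, if the arm or the gripper's body presses on something with over 40 N, if the wrist force passes 120 N, or if a joint passes its speed limit or range.

### The arm

A 6-joint arm with a two-finger parallel gripper is mounted at the origin on the work surface. World frame = base frame: x ahead of the robot, y to its left, z up, the work surface at z = 0. Lengths are in m, angles in rad, forces in N, time in s.
With the tool pointing down it reaches from about 0.25 to 0.725 m from the base axis. Payload 4 kg.
Tool frame: the origin (TCP) lies on the centre line of the jaws, within the pads' length; the fingertips stand 8 mm ahead of it and the grasp point (between the pads) lies 11 mm behind it; y points along the fingers, x is the direction in which the jaws open and shut, and the axes are right-handed (so a half turn about y gives the same grasp; the last joint's range is limited). The gripper opens to 85 mm and grips with 20 to 120 N. Pads are 22 mm wide; open, the fingers measure 114 mm over their backs; the gripper's body (76 mm by 85 mm) begins 54 mm behind the grasp point. The pads swing forward as they close: fully open they stand 13 mm farther back than shut.
Start: joints at [1.236, 0.241, 0.005, 1.335, 0, 1.571], TCP at [0.164, 0.472, 0.239] pointing down, gripper open.
Joint ranges: [-2.72, 2.72], [-1.05, 1.87], [-1.09, 1.28], [-1.99, 2.15], [-1.42, 1.44], [-3.14, 3.14]. Speed limits (rad/s): [2.79, 2.79, 3.14, 3.14, 3.14, 3.14].

### API

Orientations are given as [roll, pitch, yaw] about the fixed x, y, z axes, in that order (R = Rz(yaw) Ry(pitch) Rx(roll)).
In Python, from cell import telemetry, get_image, env gives the robot as it stands.
- The arm moves only by the tool arm_command, never from a script. Its argument "series" is a list of rows, each an object of numbers: "dx", "dy", "dz": the shift along the tool's x, y, z in cm; "spin": the turn about the tool's y in degrees. A call has 1 to 20 rows; each row shifts and turns the pose as measured when the row begins, along the tool's axes as they then stand; what a row does not reach is not made up. A row lasts 1/10 s, in which the tool goes at most 50 mm and 8.59 degrees, less where a joint would pass 70% of its speed; a pose out of reach is approached as far as the arm can. A call with a gripper value outside its range is refused whole. "claw" is the closure in counts, from 0 (fully open) to 255 (shut), set as the call begins (left out, the last holds). The fingers move at their own pace and stop on an object; "force" is the grip in N (left out, the last holds). Time passes only in rows, so rows that do not move let the fingers close. It gives the time, the measured TCP pose, the force and the opening at its end, in the units of the state.
- telemetry.observe(): the state, without advancing time (a new reading comes with each control period).
- get_image(name): name is "scene" or "top" or "wrist"; returns a dict with "img" (420x560x3 uint8, blue, green, red), "z_map" (420x560 float32, m along the optical axis (not along the pixel's ray), 0 where there is no reading), "mtx" (3x3 intrinsics, pixels), "D" ([k1, k2, p1, p2, k3] as OpenCV has them; the pictures are not rectified), "eye" and "rotation" of the camera in the world. Camera axes: x right, y down, z forward; pixel columns grow to the right and rows downward; lengths in m; the calibration is good to about 2 mm. A picture is of the moment at which its call begins.
- env.finish_job(): hands the job in, once; it reports no verdict.
The state is a dict: "clock": time; "joint_positions": joint angles; "dq": joint speeds; "effort": joint torques, N m; "tool_pos": TCP position; "tcp_rot": TCP orientation; "force": force on the tool from outside, world axes, zero at the start; "torque": the same for the moment, N m; "width": opening from 0.0 (shut) to 1.0 (fully open).
Only numpy, scipy, OpenCV 4.12 (cv2) and the standard library are available. Lean on these libraries where they do the work, as an engineer would, in place of code of your own. Each camera call takes 0.05 s, during which the arm holds its last target.

## Working session

There is one attempt and no reset: what is moved stays moved. The work goes in short steps, Python scripts to look and compute and a tool call to move; the robot and the scene stay as the last step left them, time stands still between calls to the robot, and variables do not carry over. Pictures are saved under pics/ and viewed, and the job is handed in when it is done.

Besides the shell and the picture viewer there is one more tool, called after "Call:" by a JSON object that holds its "op" and its "data". arm_command: Moves the arm, as the interface text tells. Its arguments: {"type":"object","properties":{"series":{"type":"array"},"claw":{"type":"number"},"force":{"type":"number"}},"required":["series"]}

```bash
mkdir -p pics; ls; python3 - <<'E'
from cell import telemetry,get_image
import cv2
s=telemetry.observe()
for k,v in s.items(): print(k,v)
for n in("top","scene"):
    d=get_image(n); cv2.imwrite(f"pics/{n}0.png",d["img"]); print(n,d["mtx"],d["D"],d["eye"],d["rotation"])
E
```

```text
pics
clock 0.0
joint_positions [1.23600902e+00 2.41426619e-01 3.69573103e-03 1.33518632e+00
 1.84094082e-05 1.57079632e+00]
dq [ 3.45551736e-04 -6.67421382e-05  1.72236064e-03 -3.03271743e-04
  1.42168106e-03  1.65084071e-03]
effort [ 1.01290198e-04 -3.72313535e+01  2.52408725e+01  1.69300823e-02
  4.79121707e-05  5.45788140e-06]
tool_pos [0.16407397 0.47165252 0.23839525]
tcp_rot [-1.57077792  0.00212088  1.23600903]
force [-0.91959851 -0.56795663 -0.57421702]
torque [-0.00645378  0.05068464  0.02247807]
width 1.0031452758303712
top [[492.61272499   0.         271.47306754]
 [  0.         492.61272499 212.57679575]
 [  0.           0.           1.        ]] [-0.14301076  0.          0.          0.          0.        ] [0.48579451 0.01991801 1.08193594] [-3.06937110e+00  1.09737525e-03 -1.56327458e+00]
scene [[391.88202221   0.         280.5266541 ]
 [  0.         391.88202221 205.42219195]
 [  0.           0.           1.        ]] [-0.02846862  0.          0.          0.          0.        ] [0.91852505 0.29409499 0.70558252] [-2.53033477  0.00525551  2.26810768]
```

View pics/top0.png

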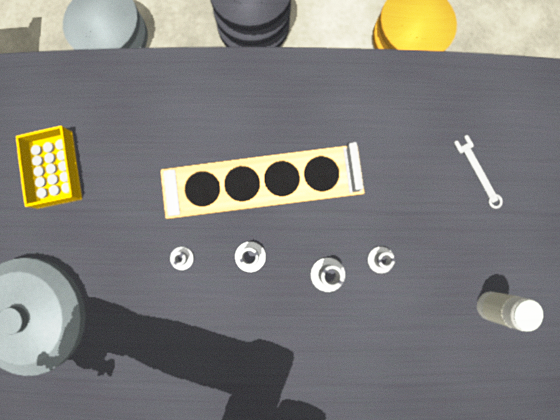

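View pics/scene0.png

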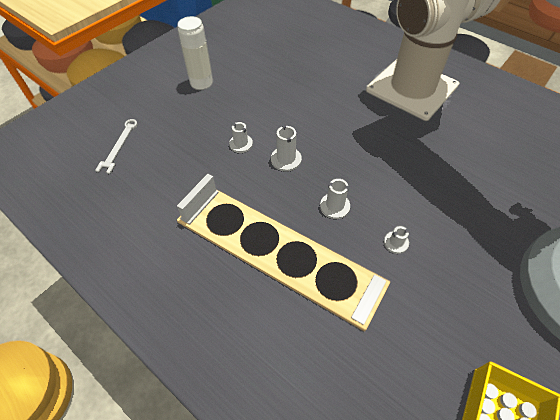

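The top view shows the end stop on the right (353,166), which is −y. The pads run at (202,188), (242,183), (282,178) and (322,173). The hubs are at about (181,258), (250,257), (330,274) and (381,260). Next I measure them.

```bash
cat > h.py <<'E'
import numpy as np,cv2
from scipy.spatial.transform import Rotation as R
from scipy.optimize import least_squares
from cell import telemetry,get_image
def cloud(n):
    d=get_image(n); h,w=d["z_map"].shape
    u,v=np.meshgrid(np.arange(w),np.arange(h))
    p=cv2.undistortPoints(np.stack([u,v],-1).reshape(-1,1,2).astype(np.float64),d["mtx"],d["D"]).reshape(h,w,2)
    z=d["z_map"]; rot=np.array(d["rotation"])
    M=R.from_euler("xyz",rot).as_matrix() if rot.shape==(3,) else rot
    P=np.concatenate([p*z[...,None],z[...,None]],-1)@M.T+d["eye"]
    P[z<=0]=np.nan
    return d,P,p,M
def ray(p,M,eye,z):  # normalized pts -> plane z
    q=np.c_[p,np.ones(len(p))]@M.T
    return eye+q*((z-eye[2])/q[:,2])[:,None]
def circ(xy,r=None):
    c0=xy.mean(0)
    f=least_squares(lambda c:np.hypot(*(xy-c[:2]).T)-c[2],[*c0,r or .03],loss="soft_l1",f_scale=.001)
    return f.x
E
cat > m.py <<'E'
from h import *
d,P,p,M=cloud("top"); eye=np.array(d["eye"]); img=d["img"]
tab=P[300:310,420:460,2]; print("table z",np.nanmedian(tab))
g=cv2.cvtColor(img,cv2.COLOR_BGR2GRAY)
reg=np.zeros_like(g); reg[140:225,160:365]=1
# pads
m=((g<35)&(reg>0)).astype(np.uint8)
c,_=cv2.findContours(m,cv2.RETR_EXTERNAL,cv2.CHAIN_APPROX_NONE)
pads=[]
for k in c:
    if cv2.contourArea(k)<400: continue
    (e,ax,_)=cv2.fitEllipse(k)
    pp=cv2.undistortPoints(np.array([[e]],np.float64),d["mtx"],d["D"]).reshape(1,2)
    w=ray(pp,M,eye,.016)[0]; pads.append(w[:2]); print("pad",np.round(e,1),np.round(ax,1),np.round(w,4))
pads=np.array(sorted(pads,key=lambda a:a[1])); dd=np.polyfit(pads[:,1],pads[:,0],1); print("slope dx/dy",dd,"yaw",-np.arctan(dd[0]),np.linalg.norm(np.diff(pads,axis=0),axis=1))
for (u,v) in [(181,258),(250,257),(330,274),(381,260)]:
    s=P[v-28:v+28,u-28:u+28].reshape(-1,3); s=s[np.isfinite(s[:,2])]
    zt=np.percentile(s[:,2],99.7); t=s[s[:,2]>zt-.006]
    # flange by color
    m=np.zeros_like(g); m[v-28:v+28,u-28:u+28]=(g[v-28:v+28,u-28:u+28]>110)
    k=max(cv2.findContours(m,cv2.RETR_EXTERNAL,cv2.CHAIN_APPROX_NONE)[0],key=cv2.contourArea)
    f=s[(s[:,2]>.005)&(s[:,2]<.011)]
    print("hub",u,v,"ztop",round(zt,4),"ring",np.round(circ(t[:,:2],.015),4),len(t),"mid",np.round((t.min(0)+t.max(0))/2,4),"flange mid",np.round((f.min(0)+f.max(0))/2,4),np.round(np.ptp(f,axis=0),3),len(f))
cv2.imwrite("pics/crop.png",cv2.resize(img[130:310,150:420],None,fx=2.9,fy=2.9,interpolation=cv2.INTER_CUBIC))
E
python3 m.py
```

```text
table z -0.0008633059913688568Traceback (most recent call last):
  File "m.py", line 15, in <module>
    pads=np.array(sorted(pads,key=lambda a:a[1])); dd=np.polyfit(pads[:,1],pads[:,0],1); print("slope dx/dy",dd,"yaw",-np.arctan(dd[0]),np.linalg.norm(np.diff(pads,axis=0),axis=1))
                                                                 ~~~~^^^^^
IndexError: too many indices for array: array is 1-dimensional, but 2 were indexed
```

```bash
sed -i 's/M=R.from_euler.*/M=R.from_euler("xyz",rot).as_matrix() if rot.shape==(3,) else rot/' h.py; python3 -c "
from h import *
d=get_image('wrist');cv2.imwrite('pics/w0.png',d['img']);print(d['eye'],d['rotation'])"
```

```text
[0.10189871 0.4927435  0.37286565] [2.88072002e+00 1.19260299e-03 1.23481559e+00]
```

```bash
sed -i 's/(g<35)/(g<25)/; s/^# pads/print([g[188,202],g[220,300],g[185,222]])/' m.py; sed -i 's/if cv2.contourArea(k)<400: continue/print(cv2.contourArea(k)) if cv2.contourArea(k)>100 else 0\n    if not 700<cv2.contourArea(k)<1500: continue/' m.py; python3 m.py
```

```text
table z -0.0006781827575772503
[np.uint8(54), np.uint8(112), np.uint8(251)]Traceback (most recent call last):
  File "m.py", line 16, in <module>
    pads=np.array(sorted(pads,key=lambda a:a[1])); dd=np.polyfit(pads[:,1],pads[:,0],1); print("slope dx/dy",dd,"yaw",-np.arctan(dd[0]),np.linalg.norm(np.diff(pads,axis=0),axis=1))
                                                                 ~~~~^^^^^
IndexError: too many indices for array: array is 1-dimensional, but 2 were indexed
```

```bash
python3 -c "
from h import *
for i in range(2):
  d=get_image('top');g=cv2.cvtColor(d['img'],cv2.COLOR_BGR2GRAY);print(g[188,202],g[220,300],g[185,222],g[240,215])
o=cv2.imread('pics/top0.png',0);print(o[188,202],o[220,300],o[185,222],o[240,215])
cv2.imwrite('pics/crop.png',cv2.resize(d['img'][130:310,150:420],None,fx=2.9,fy=2.9,interpolation=cv2.INTER_CUBIC))"
```

```text
52 116 251 108
49 116 250 113
54 117 250 106
```

View pics/crop.png

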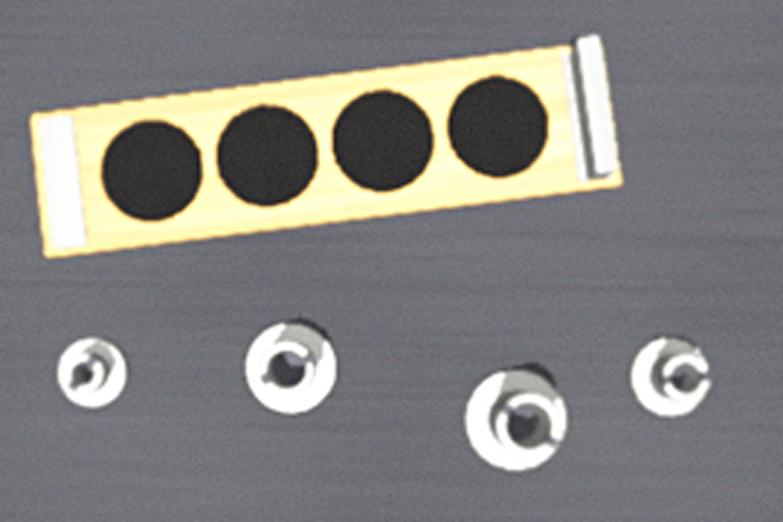

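```bash
sed -i 's/(g<25)/(g<150)/; s/>110)/>165)/' m.py
sed -i 's/^    f=s\[/    e=cv2.minEnclosingCircle(k); pp=cv2.undistortPoints(np.array([[e[0]]],np.float64),d["mtx"],d["D"]).reshape(1,2); print("  contour circle r px",round(e[1],1),"px",np.round(e[0],1),"at z=.008",np.round(ray(pp,M,eye,.008)[0],4), "dia",round(2*e[1]*(eye[2]-.008)\/492.6,4))\n&/' m.py; python3 m.py
```

```text
table z -0.0006798597234383141
[np.uint8(50), np.uint8(116), np.uint8(251)]
3498.0
904.5
pad [201.9 188.4] [33.5 34.4] [0.6147 0.1741 0.016 ]
915.0
pad [241.7 183.2] [33.9 34.4] [0.6266 0.0871 0.016 ]
911.5
pad [281.6 178.1] [34.  34.2] [6.384e-01 2.000e-04 1.600e-02]
907.5
pad [321.1 173.2] [33.8 34.2] [ 0.6501 -0.0863  0.016 ]
3196.0
slope dx/dy [-0.13589904  0.63841709] yaw 0.1350715681584704 [0.08733906 0.08766047 0.08780421]
  contour circle r px 12.1 px [181.4 258.1] at z=.008 [0.4624 0.2178 0.008 ] dia 0.0526
hub 181 258 ztop 0.0461 ring [0.4622 0.2174 0.012 ] 96 mid [0.4622 0.2186 0.044 ] flange mid [0.4553 0.2184 0.008 ] [0.088 0.1   0.006] 215
  contour circle r px 15.7 px [249.7 256.4] at z=.008 [0.4675 0.0682 0.008 ] dia 0.0685
hub 250 257 ztop 0.0764 ring [0.4678 0.0681 0.0171] 149 mid [0.4674 0.0679 0.0744] flange mid [0.4771 0.0796 0.008 ] [0.083 0.085 0.006] 431
  contour circle r px 17.6 px [327.5 274.5] at z=.008 [ 0.4294 -0.1012  0.008 ] dia 0.0766
hub 330 274 ztop 0.0917 ring [ 0.4298 -0.1018  0.0197] 178 mid [ 0.4296 -0.1022  0.0893] flange mid [ 0.4392 -0.1135  0.008 ] [0.1   0.097 0.006] 475
  contour circle r px 13.7 px [380.8 259.5] at z=.008 [ 0.4624 -0.2183  0.008 ] dia 0.0597
hub 381 260 ztop 0.0615 ring [ 0.462  -0.2184  0.0149] 131 mid [ 0.4623 -0.2195  0.0597] flange mid [ 0.4459 -0.213   0.008 ] [0.088 0.111 0.006] 252
```

View pics/w0.png

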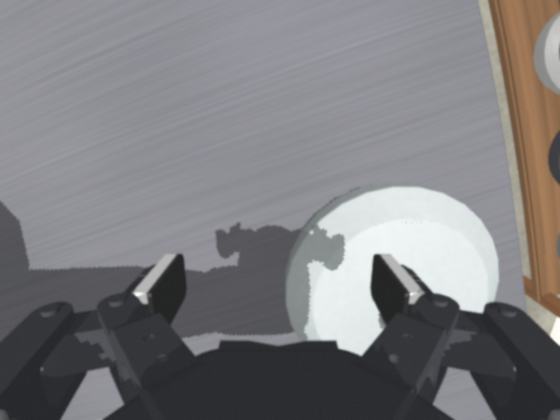

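Pads, starting at the stop, have a row yaw of 0.135. By top height the hubs are h1 (.462,.218), h2 (.462,−.218), h3 (.468,.068) and h4 (.430,−.102). The wrist view shows a large pale drum near the gripper, so I check its height before moving.

```bash
cat > go.py <<'E'
import sys
from h import *
def go(x,y,z,yaw=0.135):
    s=telemetry.observe(); M=R.from_euler("xyz",s["tcp_rot"]).as_matrix()
    e=np.array([x,y,z])-s["tool_pos"]; v=M.T@e*100
    Y=R.from_euler("xyz",[-np.pi/2,0,yaw]); rv=(R.from_matrix(M).inv()*Y).as_rotvec()*180/np.pi
    print("t",round(s["clock"],2),"pos",np.round(s["tool_pos"],4),"rpy",np.round(s["tcp_rot"],3),"F",np.round(s["force"],1),"w",round(s["width"],3))
    print("need dx,dy,dz cm",np.round(v,2),"rotvec deg",np.round(rv,1))
if __name__=="__main__": go(*map(float,sys.argv[1:]))
E
python3 -c "
from h import *
d,P,p,M=cloud('top')
for u,v in[(40,330),(75,320),(60,290),(10,320),(110,310)]: print(u,v,np.round(P[v,u],3))
d,P,p,M=cloud('wrist')
for u,v in[(400,300),(400,195),(295,290),(490,280)]: print(u,v,np.round(P[v,u],3))
"; python3 go.py .4623 .2177 .22
```

```text
40 330 [0.307 0.506 0.076]
75 320 [0.328 0.439 0.052]
60 290 [0.391 0.47  0.06 ]
10 320 [0.331 0.556 0.112]
110 310 [0.345 0.378 0.002]
400 300 [0.171 0.514 0.279]
400 195 [0.213 0.593 0.051]
295 290 [0.281 0.451 0.055]
490 280 [0.341 0.666 0.064]
t 0.5 pos [0.1643 0.4722 0.2393] rpy [-1.571  0.     1.236] F [-0.1  0.   0.7] w 0.999
need dx,dy,dz cm [-14.24   1.93 -36.51] rotvec deg [ 0.  63.1 -0. ]
```

Call:
{"op": "arm_command", "data": {"series": [{"spin":8},{"spin":8},{"spin":8},{"spin":8},{"spin":8},{"spin":8},{"spin":8},{"spin":7},{}], "claw": 0, "force": 60}}

```text
validation failed for argument at $.se...
```

```bash
python3 go.py .4623 .2177 .15
```

```text
t 0.5 pos [0.1643 0.4722 0.2393] rpy [-1.571  0.     1.236] F [-0.1  0.   0.7] w 0.999
need dx,dy,dz cm [-14.24   8.93 -36.51] rotvec deg [ 0.  63.1 -0. ]
```

Call:
{"op": "arm_command", "data": {"series": [{"dx":0,"dy":0,"dz":0,"spin":8},{"dx":0,"dy":0,"dz":0,"spin":8},{"dx":0,"dy":0,"dz":0,"spin":8},{"dx":0,"dy":0,"dz":0,"spin":8},{"dx":0,"dy":0,"dz":0,"spin":8},{"dx":0,"dy":0,"dz":0,"spin":8},{"dx":0,"dy":0,"dz":0,"spin":8},{"dx":0,"dy":0,"dz":0,"spin":7}], "claw": 0, "force": 60}}

```text
clock: 1.3
tool_pos: [0.1643, 0.4722, 0.2395]
tcp_rot: [-1.57, -0.0, 0.092]
force: [-0.9, -0.2, -0.8]
width: 1.002
```

```bash
python3 go.py .4623 .2177 .15
```

```text
t 1.3 pos [0.1643 0.4722 0.2395] rpy [-1.57  -0.     0.092] F [-0.9 -0.2 -0.8] w 1.002
need dx,dy,dz cm [ 27.35   8.95 -28.08] rotvec deg [-0.  -2.5  0. ]
```

Call:
{"op": "arm_command", "data": {"series": [{"dx":2,"dy":0,"dz":-2,"spin":-2.5},{"dx":3,"dy":0,"dz":-3,"spin":0},{"dx":3.3,"dy":0,"dz":-3.4,"spin":0},{"dx":3.3,"dy":0,"dz":-3.4,"spin":0},{"dx":3.3,"dy":0,"dz":-3.4,"spin":0},{"dx":3.3,"dy":0,"dz":-3.4,"spin":0},{"dx":3.3,"dy":1,"dz":-3.4,"spin":0},{"dx":2,"dy":2,"dz":-2,"spin":0},{"dx":1,"dy":2,"dz":-1,"spin":0},{"dx":0,"dy":2,"dz":0,"spin":0},{"dx":0,"dy":0,"dz":0,"spin":0}]}}

```text
clock: 2.4
tool_pos: [0.4533, 0.2509, 0.1688]
tcp_rot: [-1.565, -0.008, 0.137]
force: [0.3, 0.3, -0.4]
width: 0.998
```

```bash
python3 go.py .4623 .2177 .1
```

```text
t 2.4 pos [0.4533 0.2509 0.1688] rpy [-1.565 -0.008  0.137] F [ 0.3  0.3 -0.4] w 0.998
need dx,dy,dz cm [ 0.39  6.86 -3.45] rotvec deg [-0.3  0.1  0.4]
```

Call:
{"op": "arm_command", "data": {"series": [{"dx":0.2,"dy":1.5,"dz":-1.7,"spin":0},{"dx":0.2,"dy":2,"dz":-1.7,"spin":0},{"dx":0,"dy":2,"dz":0,"spin":0},{"dx":0,"dy":1,"dz":0,"spin":0},{"dx":0,"dy":0,"dz":0,"spin":0}]}}

```text
clock: 2.9
tool_pos: [0.4647, 0.2198, 0.1065]
tcp_rot: [-1.563, -0.014, 0.14]
force: [0.3, 0.1, -0.4]
width: 0.998
```

```bash
python3 go.py .4623 .2177 .019
```

```text
t 2.9 pos [0.4647 0.2198 0.1065] rpy [-1.563 -0.014  0.14 ] F [ 0.3  0.1 -0.4] w 0.998
need dx,dy,dz cm [-0.4   8.75 -0.24] rotvec deg [-0.4  0.3  0.8]
```

Call:
{"op": "arm_command", "data": {"series": [{"dx":-0.2,"dy":1,"dz":-0.1,"spin":0.2},{"dx":-0.2,"dy":1.5,"dz":-0.1,"spin":0},{"dx":0,"dy":1.5,"dz":0,"spin":0},{"dx":0,"dy":1,"dz":0,"spin":0},{"dx":0,"dy":0,"dz":0,"spin":0}]}}

```text
clock: 3.4
tool_pos: [0.4641, 0.2212, 0.0587]
tcp_rot: [-1.56, -0.023, 0.139]
force: [-0.3, 0.4, -0.2]
width: 0.999
```

```bash
python3 go.py .4623 .2177 .019;python3 -c "
from h import *
d=get_image('wrist');cv2.imwrite('pics/w1.png',d['img'])"
```

```text
t 3.4 pos [0.4641 0.2212 0.0587] rpy [-1.56  -0.023  0.139] F [-0.3  0.4 -0.2] w 0.999
need dx,dy,dz cm [-0.32  3.96 -0.37] rotvec deg [-0.6  0.3  1.3]
```

View pics/w1.png

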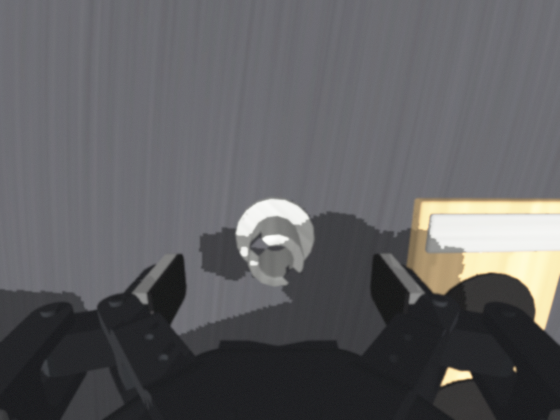

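The wrist view shows hub 1 (275,240) roughly midway between the jaws. The tilt is drifting slightly, so I check whether idle rows cause it.

Call:
{"op": "arm_command", "data": {"series": [{"dx":0,"dy":0,"dz":0,"spin":0},{"dx":0,"dy":0,"dz":0,"spin":0},{"dx":0,"dy":0,"dz":0,"spin":0},{"dx":0,"dy":0,"dz":0,"spin":0}]}}

```text
clock: 3.85
tool_pos: [0.4663, 0.2225, 0.0619]
tcp_rot: [-1.558, -0.028, 0.14]
force: [-0.4, 0.3, -0.1]
width: 0.999
```

```bash
python3 go.py .4623 .2177 .019
```

```text
t 3.85 pos [0.4663 0.2225 0.0619] rpy [-1.558 -0.028  0.14 ] F [-0.4  0.3 -0.1] w 0.999
need dx,dy,dz cm [-0.59  4.27 -0.47] rotvec deg [-0.7  0.3  1.6]
```

```bash
cat > j.py <<'E'
from h import *
s=telemetry.observe()
for k in("clock","joint_positions","dq","effort","tool_pos","tcp_rot"): print(k,np.round(s[k],4))
E
python3 j.py
```

```text
clock 3.85
joint_positions [ 0.4431  0.4007 -0.2677  0.8718  0.0034  1.8741]
dq [-0.0001 -0.0082  0.006   0.001  -0.001   0.0014]
effort [ 1.68000e-02 -4.03676e+01  2.08382e+01 -2.27400e-01  1.24000e-02
  0.00000e+00]
tool_pos [0.4663 0.2225 0.0619]
tcp_rot [-1.5584 -0.0281  0.1397]
```

Call:
{"op": "arm_command", "data": {"series": [{"dx":0,"dy":0,"dz":0,"spin":0},{"dx":0,"dy":0,"dz":0,"spin":0}]}}

```text
clock: 4.05
tool_pos: [0.4667, 0.2226, 0.0625]
tcp_rot: [-1.558, -0.029, 0.14]
force: [0.7, 0.7, -0.7]
width: 0.996
```

```bash
python3 j.py
```

```text
clock 4.05
joint_positions [ 0.4431  0.4    -0.2671  0.8721  0.0034  1.8741]
dq [ 0.0007 -0.002   0.0023  0.0041  0.001   0.0003]
effort [ 8.10000e-03 -4.04261e+01  2.08980e+01 -2.37700e-01  1.15000e-02
  0.00000e+00]
tool_pos [0.4667 0.2226 0.0625]
tcp_rot [-1.5581 -0.0291  0.1397]
```

Call:
{"op": "arm_command", "data": {"series": [{"dx":0,"dy":-4,"dz":0,"spin":0},{"dx":0,"dy":-4,"dz":0,"spin":0},{"dx":0,"dy":-2,"dz":0,"spin":0},{"dx":0,"dy":0,"dz":0,"spin":0},{"dx":0,"dy":0,"dz":0,"spin":0},{"dx":0,"dy":0,"dz":0,"spin":0}]}}

```text
clock: 4.65
tool_pos: [0.4624, 0.22, 0.1633]
tcp_rot: [-1.56, -0.024, 0.139]
force: [-1.1, 0.2, 0.1]
width: 1.002
```

```bash
python3 go.py .4623 .2177 .06
```

```text
t 4.65 pos [0.4624 0.22   0.1633] rpy [-1.56  -0.024  0.139] F [-1.1  0.2  0.1] w 1.002
need dx,dy,dz cm [-0.3  10.32 -0.34] rotvec deg [-0.6  0.3  1.4]
```

Call:
{"op": "arm_command", "data": {"series": [{"dx":-0.3,"dy":5,"dz":-0.3,"spin":0.3},{"dx":0,"dy":5,"dz":0,"spin":0}]}}

```text
clock: 4.85
tool_pos: [0.4674, 0.2206, 0.0671]
tcp_rot: [-1.555, -0.038, 0.134]
force: [0.5, 0.5, 0.3]
width: 0.999
```

```bash
python3 go.py .4623 .2177 .019; python3 j.py
```

```text
t 4.85 pos [0.4674 0.2206 0.0671] rpy [-1.555 -0.038  0.134] F [0.5 0.5 0.3] w 0.999
need dx,dy,dz cm [-0.73  4.78 -0.29] rotvec deg [-0.9 -0.   2.2]
clock 4.85
joint_positions [ 0.4389  0.3878 -0.2724  0.8697  0.0035  1.8756]
dq [ 0.0071  0.5987 -0.5558 -1.2649  0.0034  0.0029]
effort [-7.27000e-02 -4.54635e+01  2.27505e+01  1.68420e+00 -2.60000e-03
  1.40000e-03]
tool_pos [0.4674 0.2206 0.0671]
tcp_rot [-1.5552 -0.038   0.1338]
```

Call:
{"op": "arm_command", "data": {"series": [{"dx":0,"dy":0,"dz":0,"spin":0},{"dx":0,"dy":0,"dz":0,"spin":0}]}}

```text
clock: 5.05
tool_pos: [0.4609, 0.2175, 0.0594]
tcp_rot: [-1.561, -0.021, 0.134]
force: [0.4, -0.4, 0.2]
width: 1.003
```

```bash
python3 go.py .4623 .2177 .019; python3 j.py
```

```text
t 5.05 pos [0.4609 0.2175 0.0594] rpy [-1.561 -0.021  0.134] F [ 0.4 -0.4  0.2] w 1.003
need dx,dy,dz cm [ 0.06  4.05 -0.04] rotvec deg [-0.6 -0.1  1.2]
clock 5.05
joint_positions [ 0.4389  0.397  -0.2814  0.8694  0.0035  1.8756]
dq [-0.0004  0.0441 -0.0506 -0.01    0.0001  0.0007]
effort [-8.60000e-03 -3.84891e+01  1.91700e+01 -1.02900e-01  9.60000e-03
  3.00000e-04]
tool_pos [0.4609 0.2175 0.0594]
tcp_rot [-1.5605 -0.0209  0.134 ]
```

Call:
{"op": "arm_command", "data": {"series": [{"dx":0,"dy":2,"dz":0,"spin":0},{"dx":0,"dy":1.5,"dz":0,"spin":0},{"dx":0,"dy":0.4,"dz":0,"spin":0},{"dx":0,"dy":0,"dz":0,"spin":0}]}}

```text
clock: 5.45
tool_pos: [0.4652, 0.2198, 0.0256]
tcp_rot: [-1.558, -0.027, 0.134]
force: [-0.6, 0.0, 1.0]
width: 1.002
```

```bash
python3 go.py .4623 .2177 .019
```

```text
t 5.45 pos [0.4652 0.2198 0.0256] rpy [-1.558 -0.027  0.134] F [-0.6  0.   1. ] w 1.002
need dx,dy,dz cm [-0.34  0.65 -0.17] rotvec deg [-0.7 -0.   1.6]
```

Call:
{"op": "arm_command", "data": {"series": [{"dx":-0.3,"dy":0.6,"dz":-0.2,"spin":0},{"dx":0,"dy":0.1,"dz":0,"spin":0}]}}

```text
clock: 5.65
tool_pos: [0.4645, 0.2182, 0.0209]
tcp_rot: [-1.557, -0.032, 0.134]
force: [-0.8, 0.2, -0.4]
width: 1.002
```

```bash
python3 go.py .4623 .2177 .019
```

```text
t 5.65 pos [0.4645 0.2182 0.0209] rpy [-1.557 -0.032  0.134] F [-0.8  0.2 -0.4] w 1.002
need dx,dy,dz cm [-0.23  0.18 -0.02] rotvec deg [-0.8 -0.   1.8]
```

Call:
{"op": "arm_command", "data": {"series": [{"dx":-0.2,"dy":0.1,"dz":0,"spin":0},{"dx":0,"dy":0,"dz":0,"spin":0},{"dx":0,"dy":0,"dz":0,"spin":0},{"dx":0,"dy":0,"dz":0,"spin":0},{"dx":0,"dy":0,"dz":0,"spin":0},{"dx":0,"dy":0,"dz":0,"spin":0}], "claw": 255, "force": 60}}

```text
clock: 6.25
tool_pos: [0.4633, 0.2183, 0.0219]
tcp_rot: [-1.556, -0.035, 0.134]
force: [0.0, 0.8, -1.0]
width: 0.328
```

```bash
python3 go.py .4623 .2177 .019;python3 -c "
from h import *
d=get_image('wrist');cv2.imwrite('pics/w2.png',d['img'])"
```

```text
t 6.25 pos [0.4633 0.2183 0.0219] rpy [-1.556 -0.035  0.134] F [ 0.   0.8 -1. ] w 0.328
need dx,dy,dz cm [-0.11  0.29 -0.05] rotvec deg [-0.8 -0.   2. ]
```

View pics/w2.png

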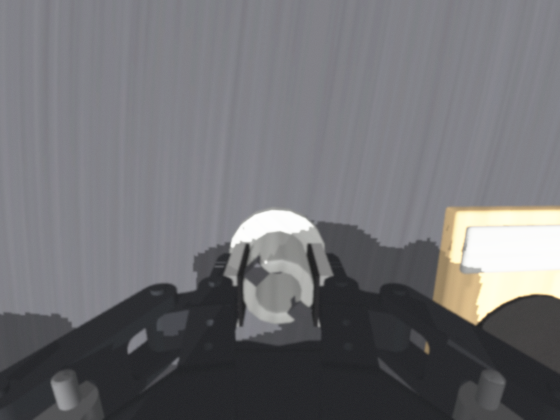

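Call:
{"op": "arm_command", "data": {"series": [{"dx":0,"dy":-1,"dz":0,"spin":0},{"dx":0,"dy":-3,"dz":0,"spin":0},{"dx":0,"dy":-4,"dz":0,"spin":0},{"dx":0,"dy":-4,"dz":0,"spin":0},{"dx":0,"dy":-2,"dz":0,"spin":0},{"dx":0,"dy":0,"dz":0,"spin":0},{"dx":0,"dy":0,"dz":0,"spin":0}]}}

```text
clock: 7.0
tool_pos: [0.4558, 0.2142, 0.1656]
tcp_rot: [-1.559, -0.027, 0.134]
force: [-0.2, -0.1, -2.1]
width: 0.325
```

```bash
python3 go.py .6503 -.087 .15;python3 -c "
from h import *
d=get_image('scene');cv2.imwrite('pics/s2.png',d['img'])"
```

```text
t 7.0 pos [0.4558 0.2142 0.1656] rpy [-1.559 -0.027  0.134] F [-0.2 -0.1 -2.1] w 0.325
need dx,dy,dz cm [ 15.21   1.58 -32.47] rotvec deg [-0.7 -0.   1.5]
```

View pics/s2.png

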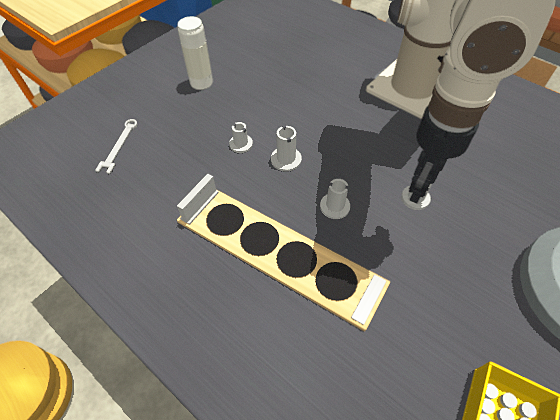

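Hub 1 is held, at (416,195) in the scene view. Now I carry it over.

Call:
{"op": "arm_command", "data": {"series": [{"dx":1,"dy":0,"dz":-2,"spin":0},{"dx":1.8,"dy":0,"dz":-3.8,"spin":0},{"dx":1.8,"dy":0,"dz":-3.8,"spin":0},{"dx":1.8,"dy":0,"dz":-3.8,"spin":0},{"dx":1.8,"dy":0,"dz":-3.8,"spin":0},{"dx":1.8,"dy":0,"dz":-3.8,"spin":0},{"dx":1.8,"dy":0,"dz":-3.8,"spin":0},{"dx":1.8,"dy":0,"dz":-3.8,"spin":0},{"dx":1,"dy":0,"dz":-2,"spin":0},{"dx":0.5,"dy":0,"dz":-1,"spin":0},{"dx":0,"dy":0,"dz":0,"spin":0},{"dx":0,"dy":0,"dz":0,"spin":0}]}}

```text
clock: 8.25
tool_pos: [0.6416, -0.0884, 0.1342]
tcp_rot: [-1.552, 0.018, 0.14]
force: [-0.1, 0.9, -2.7]
width: 0.327
```

```bash
python3 go.py .6503 -.087 .07
```

```text
t 8.25 pos [ 0.6416 -0.0884  0.1342] rpy [-1.552  0.018  0.14 ] F [-0.1  0.9 -2.7] w 0.327
need dx,dy,dz cm [ 1.   6.4 -0.1] rotvec deg [-1.1  0.3 -1. ]
```

Call:
{"op": "arm_command", "data": {"series": [{"dx":0.5,"dy":1,"dz":-0.1,"spin":0.3},{"dx":0.5,"dy":2,"dz":0,"spin":0},{"dx":0,"dy":1.5,"dz":0,"spin":0},{"dx":0,"dy":1,"dz":0,"spin":0},{"dx":0,"dy":0,"dz":0,"spin":0},{"dx":0,"dy":0,"dz":0,"spin":0}]}}

```text
clock: 8.85
tool_pos: [0.6487, -0.0788, 0.0757]
tcp_rot: [-1.55, 0.02, 0.143]
force: [-0.0, 0.3, -1.5]
width: 0.325
```

```bash
python3 go.py .6503 -.087 .039;python3 -c "
from h import *
d=get_image('scene');cv2.imwrite('pics/s3.png',d['img'][130:350,130:420]);d=get_image('wrist');cv2.imwrite('pics/w3.png',d['img'])"
```

```text
t 8.85 pos [ 0.6487 -0.0788  0.0757] rpy [-1.55   0.02   0.143] F [-0.   0.3 -1.5] w 0.325
need dx,dy,dz cm [ 0.12  3.65 -0.91] rotvec deg [-1.2  0.5 -1.2]
```

View pics/s3.png

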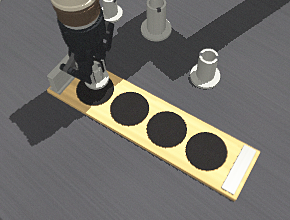

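View pics/w3.png

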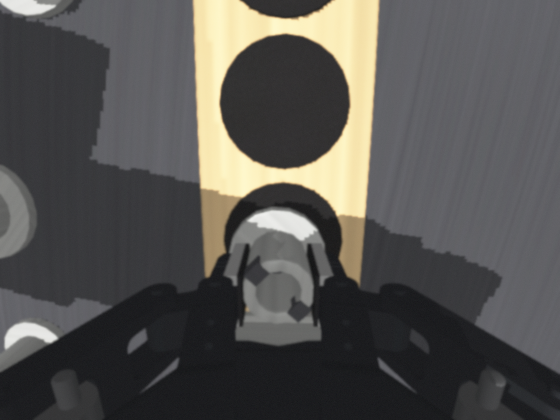

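Call:
{"op": "arm_command", "data": {"series": [{"dx":0.2,"dy":1,"dz":-0.5,"spin":0.5},{"dx":0.1,"dy":1,"dz":-0.4,"spin":0},{"dx":0,"dy":0.6,"dz":-0.2,"spin":0},{"dx":0,"dy":0.3,"dz":0,"spin":0},{"dx":0,"dy":0,"dz":0,"spin":0}]}}

```text
clock: 9.45
tool_pos: [0.6544, -0.091, 0.0461]
tcp_rot: [-1.551, 0.016, 0.132]
force: [-0.4, -0.5, -2.0]
width: 0.327
```

```bash
python3 go.py .6503 -.087 .0385
```

```text
t 9.45 pos [ 0.6544 -0.091   0.0461] rpy [-1.551  0.016  0.132] F [-0.4 -0.5 -2. ] w 0.327
need dx,dy,dz cm [-0.34  0.77  0.44] rotvec deg [-1.1 -0.2 -0.9]
```

Call:
{"op": "arm_command", "data": {"series": [{"dx":-0.3,"dy":0.2,"dz":0.3,"spin":0},{"dx":0,"dy":0.2,"dz":0.1,"spin":0},{"dx":0,"dy":0,"dz":0,"spin":0}]}}

```text
clock: 9.75
tool_pos: [0.6504, -0.0871, 0.0419]
tcp_rot: [-1.551, 0.017, 0.132]
force: [0.2, 0.7, -2.4]
width: 0.325
```

```bash
python3 go.py .6503 -.087 .0385
```

```text
t 9.75 pos [ 0.6504 -0.0871  0.0419] rpy [-1.551  0.017  0.132] F [ 0.2  0.7 -2.4] w 0.325
need dx,dy,dz cm [-0.01  0.34  0.01] rotvec deg [-1.1 -0.2 -0.9]
```

Spot on. I lower slowly to contact.

Call:
{"op": "arm_command", "data": {"series": [{"dx":0,"dy":0.2,"dz":0,"spin":0},{"dx":0,"dy":0.15,"dz":0,"spin":0},{"dx":0,"dy":0,"dz":0,"spin":0}]}}

```text
clock: 10.05
tool_pos: [0.6508, -0.0867, 0.0388]
tcp_rot: [-1.551, 0.015, 0.132]
force: [0.9, -0.2, -2.5]
width: 0.326
```

```bash
python3 go.py .6503 -.087 .0385
```

```text
t 10.05 pos [ 0.6508 -0.0867  0.0388] rpy [-1.551  0.015  0.132] F [ 0.9 -0.2 -2.5] w 0.326
need dx,dy,dz cm [-0.05  0.03 -0.02] rotvec deg [-1.1 -0.2 -0.9]
```

Call:
{"op": "arm_command", "data": {"series": [{"dx":0,"dy":0.15,"dz":0,"spin":0},{"dx":0,"dy":0.1,"dz":0,"spin":0}]}}

```text
clock: 10.25
tool_pos: [0.6511, -0.0867, 0.0381]
tcp_rot: [-1.552, 0.014, 0.133]
force: [-3.0, 0.3, 4.9]
width: 0.328
```

```bash
python3 go.py .6503 -.087 .0385
```

```text
t 10.25 pos [ 0.6511 -0.0867  0.0381] rpy [-1.552  0.014  0.133] F [-3.   0.3  4.9] w 0.328
need dx,dy,dz cm [-0.08 -0.04 -0.02] rotvec deg [-1.1 -0.2 -0.8]
```

Contact. One more small press, then open.

Call:
{"op": "arm_command", "data": {"series": [{"dx":0,"dy":0.1,"dz":0,"spin":0}]}}

```text
clock: 10.35
tool_pos: [0.6511, -0.0867, 0.0381]
tcp_rot: [-1.552, 0.014, 0.133]
force: [-3.7, 0.1, 4.7]
width: 0.324
```

Call:
{"op": "arm_command", "data": {"series": [{"dx":0,"dy":0,"dz":0,"spin":0},{"dx":0,"dy":0,"dz":0,"spin":0},{"dx":0,"dy":0,"dz":0,"spin":0},{"dx":0,"dy":0,"dz":0,"spin":0}], "claw": 0}}

```text
clock: 10.75
tool_pos: [0.6526, -0.087, 0.0382]
tcp_rot: [-1.553, 0.01, 0.132]
force: [-1.4, 0.4, 0.6]
width: 0.977
```

Call:
{"op": "arm_command", "data": {"series": [{"dx":0,"dy":-1,"dz":0,"spin":0},{"dx":0,"dy":-3,"dz":0,"spin":0},{"dx":0,"dy":-4,"dz":0,"spin":0},{"dx":0,"dy":-4,"dz":0,"spin":0},{"dx":0,"dy":0,"dz":0,"spin":0}]}}

```text
clock: 11.25
tool_pos: [0.6533, -0.0889, 0.1623]
tcp_rot: [-1.552, 0.014, 0.132]
force: [1.4, -0.3, 0.5]
width: 1.0
```

```bash
python3 go.py .4622 -.2184 .15;python3 -c "
from h import *
d=get_image('scene');cv2.imwrite('pics/s4.png',d['img'][130:350,130:420]);d=get_image('wrist');cv2.imwrite('pics/w4.png',d['img'])"
```

```text
t 11.25 pos [ 0.6533 -0.0889  0.1623] rpy [-1.552  0.014  0.132] F [ 1.4 -0.3  0.5] w 1.0
need dx,dy,dz cm [-20.63   1.32 -10.34] rotvec deg [-1.1 -0.2 -0.8]
```

View pics/w4.png

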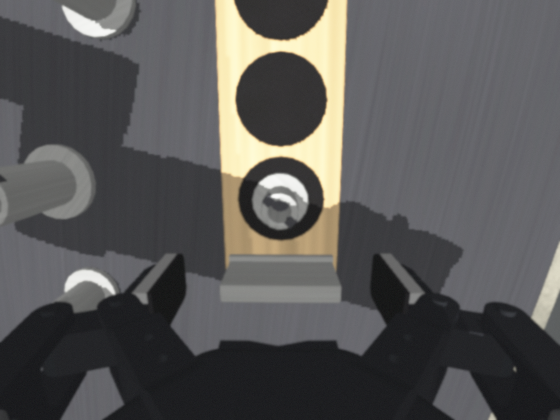

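Hub 1 sits centred on the end-stop pad (281,199). On to hub 2.

Call:
{"op": "arm_command", "data": {"series": [{"dx":-2,"dy":0,"dz":-1,"spin":0},{"dx":-3.5,"dy":0,"dz":-1.75,"spin":0},{"dx":-3.5,"dy":0,"dz":-1.75,"spin":0},{"dx":-3.5,"dy":0,"dz":-1.75,"spin":0},{"dx":-3.5,"dy":0,"dz":-1.75,"spin":0},{"dx":-2,"dy":0,"dz":-1,"spin":0},{"dx":-1.5,"dy":1,"dz":-0.7,"spin":0},{"dx":0,"dy":1,"dz":0,"spin":0},{"dx":0,"dy":0,"dz":0,"spin":0},{"dx":0,"dy":0,"dz":0,"spin":0}]}}

```text
clock: 12.35
tool_pos: [0.4541, -0.2091, 0.1245]
tcp_rot: [-1.537, 0.045, 0.135]
force: [0.3, 0.1, 0.4]
width: 0.998
```

```bash
python3 go.py .4622 -.2184 .08
```

```text
t 12.35 pos [ 0.4541 -0.2091  0.1245] rpy [-1.537  0.045  0.135] F [0.3 0.1 0.4] w 0.998
need dx,dy,dz cm [ 0.88  4.38 -1.18] rotvec deg [-1.9 -0.  -2.6]
```

Call:
{"op": "arm_command", "data": {"series": [{"dx":0.5,"dy":2,"dz":-0.6,"spin":0},{"dx":0.4,"dy":2,"dz":-0.6,"spin":0},{"dx":0,"dy":0,"dz":0,"spin":0},{"dx":0,"dy":0,"dz":0,"spin":0}]}}

```text
clock: 12.75
tool_pos: [0.4668, -0.2169, 0.0832]
tcp_rot: [-1.537, 0.043, 0.141]
force: [-0.3, -0.1, 0.4]
width: 1.0
```

```bash
python3 go.py .4622 -.2184 .03;python3 -c "
from h import *
d=get_image('wrist');cv2.imwrite('pics/w5.png',d['img'])"
```

```text
t 12.75 pos [ 0.4668 -0.2169  0.0832] rpy [-1.537  0.043  0.141] F [-0.3 -0.1  0.4] w 1.0
need dx,dy,dz cm [-0.25  5.33 -0.26] rotvec deg [-1.9  0.3 -2.4]
```

View pics/w5.png

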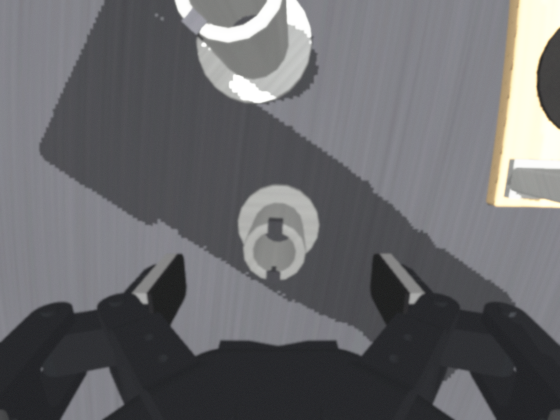

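Call:
{"op": "arm_command", "data": {"series": [{"dx":-0.1,"dy":0.6,"dz":-0.1,"spin":0.2},{"dx":-0.1,"dy":0.6,"dz":-0.1,"spin":0},{"dx":0,"dy":0.6,"dz":-0.1,"spin":0},{"dx":0,"dy":0.6,"dz":0,"spin":0},{"dx":0,"dy":0.6,"dz":0,"spin":0},{"dx":0,"dy":0.6,"dz":0,"spin":0}]}}

```text
clock: 13.4
tool_pos: [0.4653, -0.2195, 0.0479]
tcp_rot: [-1.541, 0.038, 0.138]
force: [0.2, 0.1, -1.1]
width: 1.002
```

```bash
python3 go.py .4622 -.2184 .03
```

```text
t 13.4 pos [ 0.4653 -0.2195  0.0479] rpy [-1.541  0.038  0.138] F [ 0.2  0.1 -1.1] w 1.002
need dx,dy,dz cm [-0.23  1.8   0.1 ] rotvec deg [-1.7  0.1 -2.2]
```

Call:
{"op": "arm_command", "data": {"series": [{"dx":-0.1,"dy":0.5,"dz":0.1,"spin":0.1},{"dx":-0.1,"dy":0.5,"dz":0,"spin":0},{"dx":-0.1,"dy":0.5,"dz":0,"spin":0},{"dx":-0.1,"dy":0.3,"dz":0,"spin":0},{"dx":0,"dy":0,"dz":0,"spin":0}]}}

```text
clock: 13.9
tool_pos: [0.4589, -0.2181, 0.0271]
tcp_rot: [-1.539, 0.04, 0.136]
force: [-1.0, -0.6, -0.5]
width: 1.0
```

```bash
python3 go.py .4622 -.2184 .03
```

```text
t 13.9 pos [ 0.4589 -0.2181  0.0271] rpy [-1.539  0.04   0.136] F [-1.  -0.6 -0.5] w 1.0
need dx,dy,dz cm [ 0.31 -0.31 -0.07] rotvec deg [-1.8  0.  -2.3]
```

Call:
{"op": "arm_command", "data": {"series": [{"dx":0.2,"dy":-0.2,"dz":0,"spin":0},{"dx":0,"dy":0,"dz":0,"spin":0},{"dx":0,"dy":0,"dz":0,"spin":0},{"dx":0,"dy":0,"dz":0,"spin":0},{"dx":0,"dy":0,"dz":0,"spin":0},{"dx":0,"dy":0,"dz":0,"spin":0}], "claw": 255}}

```text
clock: 14.5
tool_pos: [0.4627, -0.2183, 0.0306]
tcp_rot: [-1.541, 0.037, 0.136]
force: [0.5, -0.2, -3.0]
width: 0.388
```

```bash
python3 go.py .4622 -.2184 .03
```

```text
t 14.5 pos [ 0.4627 -0.2183  0.0306] rpy [-1.541  0.037  0.136] F [ 0.5 -0.2 -3. ] w 0.388
need dx,dy,dz cm [-0.05  0.06 -0.  ] rotvec deg [-1.7  0.  -2.1]
```

Call:
{"op": "arm_command", "data": {"series": [{"dx":0,"dy":-1,"dz":0,"spin":0},{"dx":0,"dy":-4,"dz":0,"spin":0},{"dx":0,"dy":-5,"dz":0,"spin":0},{"dx":0,"dy":-2,"dz":0,"spin":0},{"dx":0,"dy":0,"dz":0,"spin":0}]}}

```text
clock: 15.0
tool_pos: [0.4648, -0.2201, 0.1533]
tcp_rot: [-1.536, 0.045, 0.136]
force: [-0.4, -0.6, -2.8]
width: 0.385
```

```bash
python3 go.py .6384 .0002 .15
```

```text
t 15.0 pos [ 0.4648 -0.2201  0.1533] rpy [-1.536  0.045  0.136] F [-0.4 -0.6 -2.8] w 0.385
need dx,dy,dz cm [20.19  0.11 19.49] rotvec deg [-2.   0.  -2.6]
```

Call:
{"op": "arm_command", "data": {"series": [{"dx":1.5,"dy":0,"dz":1.5,"spin":0},{"dx":3,"dy":0,"dz":2.9,"spin":0},{"dx":3,"dy":0,"dz":2.9,"spin":0},{"dx":3,"dy":0,"dz":2.9,"spin":0},{"dx":3,"dy":0,"dz":2.9,"spin":0},{"dx":2.5,"dy":0,"dz":2.4,"spin":0},{"dx":1.5,"dy":0,"dz":1.5,"spin":0},{"dx":1,"dy":0,"dz":1,"spin":0},{"dx":0,"dy":0,"dz":0,"spin":0},{"dx":0,"dy":0,"dz":0,"spin":0}]}}

```text
clock: 16.0
tool_pos: [0.6219, -0.0104, 0.1367]
tcp_rot: [-1.534, 0.065, 0.131]
force: [0.6, -0.0, -3.0]
width: 0.388
```

```bash
python3 go.py .6384 .0002 .07
```

```text
t 16.0 pos [ 0.6219 -0.0104  0.1367] rpy [-1.534  0.065  0.131] F [ 0.6 -0.  -3. ] w 0.388
need dx,dy,dz cm [2.21 6.56 0.59] rotvec deg [-2.1 -0.3 -3.7]
```

Call:
{"op": "arm_command", "data": {"series": [{"dx":0.4,"dy":0.6,"dz":0.2,"spin":0},{"dx":0.4,"dy":0.6,"dz":0.2,"spin":0},{"dx":0.4,"dy":0.6,"dz":0.2,"spin":0},{"dx":0.4,"dy":0.6,"dz":0,"spin":0},{"dx":0.3,"dy":0.6,"dz":0,"spin":0},{"dx":0.2,"dy":0.6,"dz":0,"spin":0},{"dx":0,"dy":0.6,"dz":0,"spin":0},{"dx":0,"dy":0.6,"dz":0,"spin":0},{"dx":0,"dy":0.6,"dz":0,"spin":0},{"dx":0,"dy":0.6,"dz":0,"spin":0},{"dx":0,"dy":0,"dz":0,"spin":0}]}}

```text
clock: 17.1
tool_pos: [0.6361, -0.0038, 0.0692]
tcp_rot: [-1.534, 0.069, 0.125]
force: [-0.2, 0.2, -3.9]
width: 0.384
```

```bash
python3 go.py .6384 .0002 .048
```

```text
t 17.1 pos [ 0.6361 -0.0038  0.0692] rpy [-1.534  0.069  0.125] F [-0.2  0.2 -3.9] w 0.384
need dx,dy,dz cm [0.42 2.11 0.29] rotvec deg [-2.1 -0.6 -4. ]
```

Call:
{"op": "arm_command", "data": {"series": [{"dx":0.3,"dy":0.6,"dz":0.2,"spin":-0.5},{"dx":0.1,"dy":0.6,"dz":0.1,"spin":0},{"dx":0,"dy":0.4,"dz":0,"spin":0},{"dx":0,"dy":0,"dz":0,"spin":0}]}}

```text
clock: 17.5
tool_pos: [0.6391, 0.0006, 0.0521]
tcp_rot: [-1.534, 0.068, 0.135]
force: [-0.6, -0.4, -2.4]
width: 0.383
```

```bash
python3 go.py .6384 .0002 .048
```

```text
t 17.5 pos [6.391e-01 6.000e-04 5.210e-02] rpy [-1.534  0.068  0.135] F [-0.6 -0.4 -2.4] w 0.383
need dx,dy,dz cm [-0.05  0.42 -0.04] rotvec deg [-2.1 -0.1 -3.9]
```

Call:
{"op": "arm_command", "data": {"series": [{"dx":0,"dy":0.25,"dz":0,"spin":0},{"dx":0,"dy":0.2,"dz":0,"spin":0},{"dx":0,"dy":0,"dz":0,"spin":0}]}}

```text
clock: 17.8
tool_pos: [0.639, 0.0008, 0.0476]
tcp_rot: [-1.534, 0.067, 0.135]
force: [0.9, -0.4, -2.0]
width: 0.385
```

```bash
python3 go.py .6384 .0002 .046
```

```text
t 17.8 pos [0.639  0.0008 0.0476] rpy [-1.534  0.067  0.135] F [ 0.9 -0.4 -2. ] w 0.385
need dx,dy,dz cm [-0.06  0.16 -0.05] rotvec deg [-2.1 -0.1 -3.9]
```

Call:
{"op": "arm_command", "data": {"series": [{"dx":-0.05,"dy":0.2,"dz":0,"spin":0},{"dx":0,"dy":0.15,"dz":0,"spin":0}]}}

```text
clock: 18.0
tool_pos: [0.6391, 0.0008, 0.0472]
tcp_rot: [-1.534, 0.064, 0.135]
force: [-3.5, -0.6, 4.6]
width: 0.381
```

Call:
{"op": "arm_command", "data": {"series": [{"dx":0,"dy":0.15,"dz":0,"spin":0}]}}

```text
clock: 18.1
tool_pos: [0.6391, 0.0008, 0.0472]
tcp_rot: [-1.534, 0.063, 0.135]
force: [-3.6, -0.1, 5.2]
width: 0.386
```

Call:
{"op": "arm_command", "data": {"series": [{"dx":0,"dy":0.1,"dz":0,"spin":0},{"dx":0,"dy":0,"dz":0,"spin":0},{"dx":0,"dy":0,"dz":0,"spin":0},{"dx":0,"dy":0,"dz":0,"spin":0}], "claw": 0}}

```text
clock: 18.5
tool_pos: [0.6405, 0.0007, 0.0469]
tcp_rot: [-1.535, 0.06, 0.134]
force: [-0.6, -0.9, 0.4]
width: 0.993
```

Call:
{"op": "arm_command", "data": {"series": [{"dx":0,"dy":-1,"dz":0,"spin":0},{"dx":0,"dy":-3,"dz":0,"spin":0},{"dx":0,"dy":-4,"dz":0,"spin":0},{"dx":0,"dy":-4,"dz":0,"spin":0},{"dx":0,"dy":0,"dz":0,"spin":0}]}}

```text
clock: 19.0
tool_pos: [0.6475, -0.0027, 0.1708]
tcp_rot: [-1.534, 0.064, 0.135]
force: [0.4, 0.1, 0.6]
width: 0.998
```

```bash
python3 go.py .4676 .0682 .17;python3 -c "
from h import *
d=get_image('wrist');cv2.imwrite('pics/w6.png',d['img'])"
```

```text
t 19.0 pos [ 0.6475 -0.0027  0.1708] rpy [-1.534  0.064  0.135] F [0.4 0.1 0.6] w 0.998
need dx,dy,dz cm [-16.84   1.5    9.4 ] rotvec deg [-2.1 -0.1 -3.6]
```

View pics/w6.png

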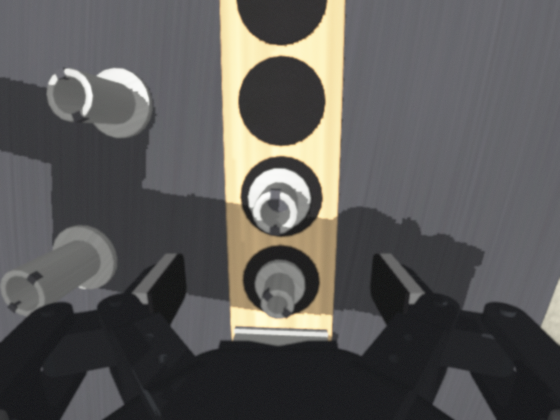

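Hub 2 is on pad 2 with its flange at about (280,200) and the pad at (282,196), so I will check centring later. Tilt is about 4°. I try a short free-space test to reduce it.

Call:
{"op": "arm_command", "data": {"series": [{"dx":-5,"dy":0,"dz":2.8,"spin":0}]}}

```text
clock: 19.15
tool_pos: [0.6011, 0.0147, 0.1654]
tcp_rot: [-1.534, 0.071, 0.132]
force: [-0.1, 1.1, 0.3]
width: 1.0
```

```bash
python3 go.py .4676 .0682 .17; python3 -c "
from h import *
get_image('top');get_image('top');get_image('top')"; python3 go.py .4676 .0682 .17
```

```text
t 19.15 pos [0.6011 0.0147 0.1654] rpy [-1.534  0.071  0.132] F [-0.1  1.1  0.3] w 1.0
need dx,dy,dz cm [-12.53   0.69   7.03] rotvec deg [-2.1 -0.3 -4.1]
t 19.3 pos [0.5924 0.0171 0.1685] rpy [-1.532  0.078  0.136] F [-0.   0.3 -0.1] w 1.0
need dx,dy,dz cm [-11.65   1.01   6.72] rotvec deg [-2.2 -0.  -4.5]
```

Call:
{"op": "arm_command", "data": {"series": [{"dx":-5,"dy":0,"dz":2.8,"spin":0},{"dx":-3,"dy":0,"dz":1.8,"spin":0}]}}

```text
clock: 19.5
tool_pos: [0.5207, 0.0467, 0.1724]
tcp_rot: [-1.532, 0.079, 0.133]
force: [0.8, 0.0, 1.5]
width: 1.003
```

```bash
python3 go.py .4676 .0682 .17; python3 -c "
from h import *
get_image('top');get_image('top');get_image('top')"; python3 go.py .4676 .0682 .17
```

```text
t 19.5 pos [0.5207 0.0467 0.1724] rpy [-1.532  0.079  0.133] F [0.8 0.  1.5] w 1.003
need dx,dy,dz cm [-4.94  0.74  2.81] rotvec deg [-2.2 -0.2 -4.5]
t 19.65 pos [0.5212 0.047  0.1737] rpy [-1.533  0.077  0.135] F [ 0.8 -0.1  0.4] w 0.995
need dx,dy,dz cm [-4.98  0.86  2.79] rotvec deg [-2.2 -0.1 -4.4]
```

Call:
{"op": "arm_command", "data": {"series": [{"dx":0,"dy":5,"dz":0,"spin":0},{"dx":0,"dy":-5,"dz":0,"spin":0}]}}

```text
clock: 19.85
tool_pos: [0.4956, 0.0449, 0.1458]
tcp_rot: [-1.53, 0.127, 0.136]
force: [-11.1, -0.7, -10.5]
width: 1.0
```

```bash
python3 go.py .4676 .0682 .17; python3 -c "
from h import *
get_image('top');get_image('top');get_image('top')"; python3 go.py .4676 .0682 .17
```

```text
t 19.85 pos [0.4956 0.0449 0.1458] rpy [-1.53   0.127  0.136] F [-11.1  -0.7 -10.5] w 1.0
need dx,dy,dz cm [-2.75 -1.97  2.77] rotvec deg [-2.3 -0.1 -7.3]
t 20.0 pos [0.5267 0.0468 0.1722] rpy [-1.534  0.059  0.135] F [0.4 0.1 1.3] w 1.002
need dx,dy,dz cm [-5.54  0.65  2.89] rotvec deg [-2.1 -0.1 -3.4]
```

Call:
{"op": "arm_command", "data": {"series": [{"dx":0,"dy":-5,"dz":0,"spin":0},{"dx":0,"dy":5,"dz":0,"spin":0}]}}

```text
clock: 20.2
tool_pos: [0.5378, 0.0464, 0.1877]
tcp_rot: [-1.536, 0.038, 0.133]
force: [4.1, 0.2, 0.7]
width: 0.999
```

```bash
python3 go.py .4676 .0682 .17; python3 -c "
from h import *
get_image('top');get_image('top');get_image('top')"; python3 go.py .4676 .0682 .17
```

```text
t 20.2 pos [0.5378 0.0464 0.1877] rpy [-1.536  0.038  0.133] F [4.1 0.2 0.7] w 0.999
need dx,dy,dz cm [-6.59  2.13  3.02] rotvec deg [-2.  -0.1 -2.2]
t 20.35 pos [0.5231 0.0456 0.1711] rpy [-1.534  0.076  0.134] F [0.2 0.3 0.8] w 0.999
need dx,dy,dz cm [-5.17  0.61  2.96] rotvec deg [-2.1 -0.1 -4.4]
```

Down-then-up followed by a hold reduces the tilt by about 1°. I repeat it.

Call:
{"op": "arm_command", "data": {"series": [{"dx":0,"dy":5,"dz":0,"spin":0},{"dx":0,"dy":-5,"dz":0,"spin":0}]}}

```text
clock: 20.55
tool_pos: [0.4996, 0.0437, 0.146]
tcp_rot: [-1.531, 0.125, 0.134]
force: [-11.3, -0.5, -10.4]
width: 1.001
```

```bash
python3 -c "
from h import *
get_image('top');get_image('top');get_image('top')"; python3 go.py .4676 .0682 .17
```

```text
t 20.7 pos [0.5293 0.0457 0.1724] rpy [-1.535  0.057  0.133] F [0.8 0.4 0.5] w 1.002
need dx,dy,dz cm [-5.8   0.68  3.03] rotvec deg [-2.1 -0.2 -3.3]
```

Call:
{"op": "arm_command", "data": {"series": [{"dx":0,"dy":5,"dz":0,"spin":0},{"dx":0,"dy":-5,"dz":0,"spin":0}]}}

```text
clock: 20.9
tool_pos: [0.5088, 0.0442, 0.1465]
tcp_rot: [-1.533, 0.099, 0.133]
force: [-9.4, -0.3, -9.0]
width: 0.998
```

```bash
python3 -c "
from h import *
get_image('top');get_image('top');get_image('top')"; python3 go.py .4676 .0682 .17
```

```text
t 21.05 pos [0.5371 0.046  0.1728] rpy [-1.537  0.034  0.132] F [2.2 0.5 1.4] w 1.0
need dx,dy,dz cm [-6.58  0.6   3.1 ] rotvec deg [-2.  -0.2 -1.9]
```

Call:
{"op": "arm_command", "data": {"series": [{"dx":0,"dy":5,"dz":0,"spin":0},{"dx":0,"dy":-5,"dz":0,"spin":0}]}}

```text
clock: 21.25
tool_pos: [0.5199, 0.0449, 0.1475]
tcp_rot: [-1.534, 0.07, 0.132]
force: [-7.3, 0.2, -9.2]
width: 1.0
```

```bash
python3 -c "
from h import *
get_image('top');get_image('top');get_image('top')"; python3 go.py .4676 .0682 .17
```

```text
t 21.4 pos [0.5459 0.0465 0.1735] rpy [-1.538  0.007  0.132] F [1.1 0.1 1.6] w 0.999
need dx,dy,dz cm [-7.48  0.51  3.16] rotvec deg [-1.9 -0.2 -0.4]
```

Call:
{"op": "arm_command", "data": {"series": [{"dx":0,"dy":5,"dz":0,"spin":0},{"dx":0,"dy":-5,"dz":0,"spin":0}]}}

```text
clock: 21.6
tool_pos: [0.5313, 0.0456, 0.1485]
tcp_rot: [-1.536, 0.04, 0.131]
force: [-4.7, -0.2, -7.8]
width: 1.0
```

```bash
python3 -c "
from h import *
get_image('top');get_image('top');get_image('top')"; python3 go.py .4676 .0682 .17
```

```text
t 21.75 pos [0.5553 0.0471 0.1746] rpy [-1.54  -0.019  0.131] F [1.5 0.4 0.4] w 0.998
need dx,dy,dz cm [-8.43  0.4   3.22] rotvec deg [-1.8 -0.2  1.1]
```

Call:
{"op": "arm_command", "data": {"series": [{"dx":-2,"dy":0,"dz":0.8,"spin":0},{"dx":-3,"dy":0,"dz":1.2,"spin":0},{"dx":-2,"dy":1,"dz":0.8,"spin":0},{"dx":-1,"dy":2,"dz":0.4,"spin":0},{"dx":0,"dy":1,"dz":0,"spin":0}]}}

```text
clock: 22.25
tool_pos: [0.488, 0.0718, 0.1444]
tcp_rot: [-1.541, -0.054, 0.13]
force: [-0.4, -0.9, -0.3]
width: 1.0
```

```bash
python3 -c "
from h import *
get_image('top');get_image('top');d=get_image('wrist');cv2.imwrite('pics/w7.png',d['img'])"; python3 go.py .4676 .0682 .1
```

```text
t 22.4 pos [0.4891 0.0714 0.1445] rpy [-1.541 -0.053  0.129] F [ 0.1 -0.9  0.4] w 0.999
need dx,dy,dz cm [-2.41  4.32 -0.17] rotvec deg [-1.7 -0.3  3.1]
```

View pics/w7.png

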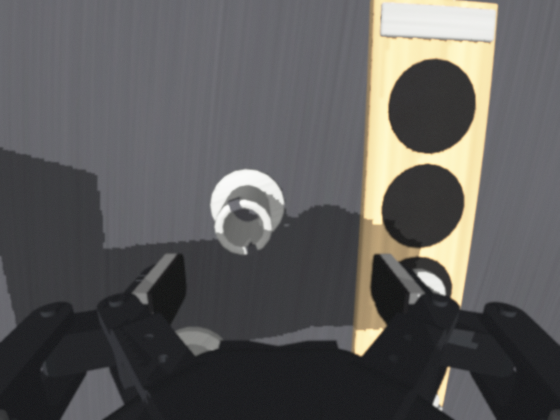

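Call:
{"op": "arm_command", "data": {"series": [{"dx":0,"dy":-5,"dz":0,"spin":0.3},{"dx":0,"dy":5,"dz":0,"spin":0}]}}

```text
clock: 22.6
tool_pos: [0.4968, 0.0716, 0.1568]
tcp_rot: [-1.541, -0.067, 0.123]
force: [3.0, 0.6, -0.2]
width: 1.001
```

```bash
python3 -c "
from h import *
get_image('top');get_image('top');get_image('top')"; python3 go.py .4676 .0682 .17
```

```text
t 22.75 pos [0.4851 0.0703 0.1428] rpy [-1.541 -0.038  0.123] F [0.4 0.7 0.4] w 0.998
need dx,dy,dz cm [-1.66 -2.78  0.09] rotvec deg [-1.7 -0.6  2.2]
```

Call:
{"op": "arm_command", "data": {"series": [{"dx":0,"dy":-5,"dz":0,"spin":0},{"dx":0,"dy":5,"dz":0,"spin":0}]}}

```text
clock: 22.95
tool_pos: [0.4913, 0.0704, 0.1563]
tcp_rot: [-1.541, -0.049, 0.122]
force: [3.5, 0.3, 0.3]
width: 1.0
```

```bash
python3 -c "
from h import *
get_image('top');get_image('top');get_image('top')"; python3 go.py .4676 .0682 .06
```

```text
t 23.1 pos [0.4797 0.0691 0.1426] rpy [-1.541 -0.02   0.123] F [-0.8  1.2  0.7] w 1.003
need dx,dy,dz cm [-1.37  8.23 -0.19] rotvec deg [-1.7 -0.7  1.2]
```

Call:
{"op": "arm_command", "data": {"series": [{"dx":-0.6,"dy":1,"dz":0,"spin":-0.6},{"dx":-0.6,"dy":1.5,"dz":0,"spin":0},{"dx":0,"dy":1.5,"dz":0,"spin":0}]}}

```text
clock: 23.4
tool_pos: [0.4726, 0.0691, 0.1066]
tcp_rot: [-1.541, -0.031, 0.134]
force: [-0.2, 0.3, -0.1]
width: 0.994
```

```bash
python3 -c "
from h import *
get_image('top');get_image('top')"; python3 go.py .4676 .0682 .04
```

```text
t 23.5 pos [0.4713 0.069  0.1051] rpy [-1.541 -0.027  0.134] F [-0.2 -0.1 -0.1] w 1.0
need dx,dy,dz cm [-0.56  6.5  -0.22] rotvec deg [-1.7 -0.   1.6]
```

Call:
{"op": "arm_command", "data": {"series": [{"dx":-0.3,"dy":1.5,"dz":-0.1,"spin":0},{"dx":-0.2,"dy":2,"dz":-0.1,"spin":0},{"dx":0,"dy":1.5,"dz":0,"spin":0},{"dx":0,"dy":1,"dz":0,"spin":0}]}}

```text
clock: 23.9
tool_pos: [0.4733, 0.0688, 0.0496]
tcp_rot: [-1.542, -0.039, 0.135]
force: [-0.3, 0.2, 0.2]
width: 1.0
```

```bash
python3 -c "
from h import *
get_image('top');get_image('top')"; python3 go.py .4676 .0682 .04
```

```text
t 24.0 pos [0.4724 0.0687 0.049 ] rpy [-1.541 -0.037  0.135] F [0.7 0.9 0.3] w 1.005
need dx,dy,dz cm [-0.52  0.88 -0.01] rotvec deg [-1.7  0.   2.1]
```

Call:
{"op": "arm_command", "data": {"series": [{"dx":-0.4,"dy":0.6,"dz":0,"spin":0},{"dx":0,"dy":0.2,"dz":0,"spin":0}]}}

```text
clock: 24.2
tool_pos: [0.4698, 0.0686, 0.042]
tcp_rot: [-1.542, -0.039, 0.135]
force: [-0.2, -0.1, -0.8]
width: 1.001
```

```bash
python3 -c "
from h import *
get_image('top');get_image('top')"; python3 go.py .4676 .0682 .04
```

```text
t 24.3 pos [0.4707 0.0687 0.0424] rpy [-1.542 -0.041  0.135] F [0.1 0.4 0.9] w 1.002
need dx,dy,dz cm [-0.33  0.23 -0.01] rotvec deg [-1.7  0.1  2.3]
```

Call:
{"op": "arm_command", "data": {"series": [{"dx":-0.3,"dy":0.2,"dz":0,"spin":0},{"dx":0,"dy":0,"dz":0,"spin":0},{"dx":0,"dy":0,"dz":0,"spin":0},{"dx":0,"dy":0,"dz":0,"spin":0},{"dx":0,"dy":0,"dz":0,"spin":0}], "claw": 255}}

```text
clock: 24.8
tool_pos: [0.4684, 0.0684, 0.0419]
tcp_rot: [-1.542, -0.043, 0.135]
force: [1.1, 0.6, -3.6]
width: 0.452
```

```bash
python3 go.py .4676 .0682 .04
```

```text
t 24.8 pos [0.4684 0.0684 0.0419] rpy [-1.542 -0.043  0.135] F [ 1.1  0.6 -3.6] w 0.452
need dx,dy,dz cm [-0.1   0.18 -0.02] rotvec deg [-1.7  0.1  2.5]
```

Call:
{"op": "arm_command", "data": {"series": [{"dx":0,"dy":-1,"dz":0,"spin":0},{"dx":0,"dy":-4,"dz":0,"spin":0},{"dx":0,"dy":-4,"dz":0,"spin":0},{"dx":0,"dy":-2,"dz":0,"spin":0}]}}

```text
clock: 25.2
tool_pos: [0.458, 0.0637, 0.1501]
tcp_rot: [-1.542, -0.026, 0.136]
force: [0.6, 0.5, -4.5]
width: 0.446
```

```bash
python3 -c "
from h import *
get_image('top');get_image('top')"; python3 go.py .6265 .0874 .15
```

```text
t 25.3 pos [0.4595 0.0639 0.1505] rpy [-1.542 -0.03   0.135] F [ 0.6  0.9 -4.8] w 0.451
need dx,dy,dz cm [16.86  0.55  0.06] rotvec deg [-1.7  0.1  1.7]
```

Call:
{"op": "arm_command", "data": {"series": [{"dx":1.5,"dy":0,"dz":0,"spin":0},{"dx":3.5,"dy":0,"dz":0,"spin":0},{"dx":4,"dy":0,"dz":0,"spin":0},{"dx":3.5,"dy":0,"dz":0,"spin":0},{"dx":2,"dy":0,"dz":0,"spin":0},{"dx":1,"dy":0,"dz":0,"spin":0}]}}

```text
clock: 25.9
tool_pos: [0.6092, 0.0844, 0.142]
tcp_rot: [-1.542, -0.01, 0.135]
force: [-0.9, -0.7, -4.4]
width: 0.45
```

```bash
python3 -c "
from h import *
get_image('top');get_image('top')"; python3 go.py .6265 .0874 .1
```

```text
t 26.0 pos [0.6084 0.0843 0.1416] rpy [-1.542 -0.009  0.135] F [-0.9 -0.9 -4.4] w 0.451
need dx,dy,dz cm [ 1.8   4.17 -0.06] rotvec deg [-1.7  0.   0.5]
```

Call:
{"op": "arm_command", "data": {"series": [{"dx":0.8,"dy":1,"dz":0,"spin":0},{"dx":0.8,"dy":1.5,"dz":0,"spin":0},{"dx":0.2,"dy":1.5,"dz":0,"spin":0},{"dx":0,"dy":1,"dz":0,"spin":0},{"dx":0,"dy":0.8,"dz":0,"spin":0}]}}

```text
clock: 26.5
tool_pos: [0.6237, 0.0883, 0.0749]
tcp_rot: [-1.542, -0.001, 0.135]
force: [0.2, 0.3, -4.3]
width: 0.452
```

```bash
python3 -c "
from h import *
get_image('top');get_image('top')"; python3 go.py .6265 .0874 .061
```

```text
t 26.6 pos [0.6226 0.0881 0.0743] rpy [-1.542  0.002  0.135] F [-0.2 -0.4 -5.6] w 0.445
need dx,dy,dz cm [ 0.38  1.32 -0.16] rotvec deg [-1.7  0.  -0.1]
```

Call:
{"op": "arm_command", "data": {"series": [{"dx":0.3,"dy":0.5,"dz":-0.1,"spin":0},{"dx":0,"dy":0.4,"dz":0,"spin":0}]}}

```text
clock: 26.8
tool_pos: [0.6268, 0.0879, 0.0661]
tcp_rot: [-1.542, -0.001, 0.135]
force: [0.0, -0.4, -4.3]
width: 0.447
```

```bash
python3 -c "
from h import *
get_image('scene');d=get_image('top');cv2.imwrite('pics/t8.png',cv2.resize(d['img'][130:310,150:420],None,fx=2.9,fy=2.9,interpolation=cv2.INTER_CUBIC))"; python3 go.py .6265 .0874 .06
```

```text
t 26.9 pos [0.6263 0.0879 0.0661] rpy [-1.542  0.     0.136] F [-0.2 -0.9 -5.6] w 0.449
need dx,dy,dz cm [ 0.01  0.6  -0.07] rotvec deg [-1.7  0.  -0. ]
```

View pics/t8.png

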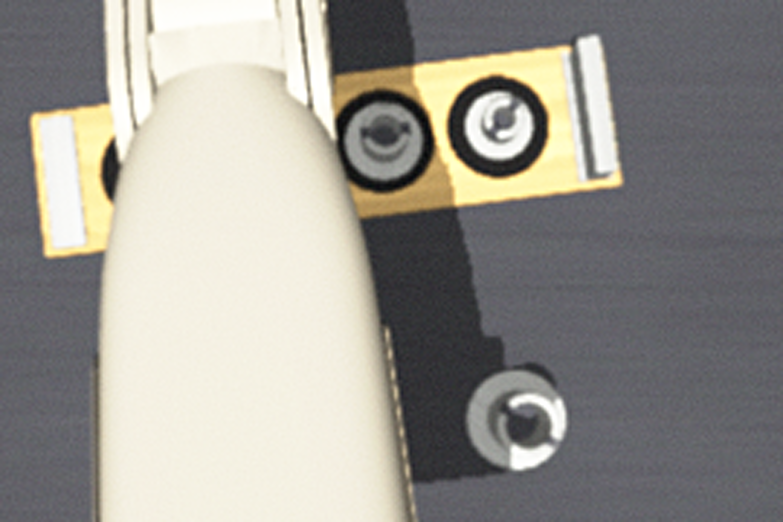

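Hubs 1 (500,126) and 2 (382,141) look centred on their pads. Next I lower hub 3 to contact (expected near 0.058).

Call:
{"op": "arm_command", "data": {"series": [{"dx":0,"dy":0.3,"dz":0,"spin":0},{"dx":0,"dy":0.25,"dz":0,"spin":0}]}}

```text
clock: 27.1
tool_pos: [0.6273, 0.0882, 0.0616]
tcp_rot: [-1.542, -0.003, 0.136]
force: [0.2, -0.2, -3.8]
width: 0.446
```

```bash
python3 -c "
from h import *
get_image('top')"; python3 go.py .6265 .0874 .058
```

```text
t 27.15 pos [0.6271 0.0881 0.0612] rpy [-1.542 -0.002  0.136] F [-0.3 -0.1 -4.4] w 0.446
need dx,dy,dz cm [-0.07  0.32 -0.08] rotvec deg [-1.7  0.   0.1]
```

Call:
{"op": "arm_command", "data": {"series": [{"dx":-0.05,"dy":0.2,"dz":-0.05,"spin":0},{"dx":0,"dy":0.15,"dz":0,"spin":0}]}}

```text
clock: 27.35
tool_pos: [0.6269, 0.0877, 0.0579]
tcp_rot: [-1.542, -0.003, 0.136]
force: [-0.3, 0.1, -5.0]
width: 0.449
```

Call:
{"op": "arm_command", "data": {"series": [{"dx":0,"dy":0.15,"dz":0,"spin":0}]}}

```text
clock: 27.45
tool_pos: [0.6269, 0.0877, 0.0575]
tcp_rot: [-1.542, -0.003, 0.136]
force: [-5.1, -0.8, 9.9]
width: 0.448
```

```bash
python3 go.py .6265 .0874 .058
```

```text
t 27.45 pos [0.6269 0.0877 0.0575] rpy [-1.542 -0.003  0.136] F [-5.1 -0.8  9.9] w 0.448
need dx,dy,dz cm [-0.04 -0.05 -0.03] rotvec deg [-1.7  0.   0.2]
```

Contact. I release and retreat.

Call:
{"op": "arm_command", "data": {"series": [{"dx":0,"dy":0,"dz":0,"spin":0},{"dx":0,"dy":0,"dz":0,"spin":0},{"dx":0,"dy":0,"dz":0,"spin":0},{"dx":0,"dy":0,"dz":0,"spin":0}], "claw": 0}}

```text
clock: 27.85
tool_pos: [0.6298, 0.0881, 0.0607]
tcp_rot: [-1.541, -0.011, 0.135]
force: [-0.1, -0.2, 0.2]
width: 1.002
```

Call:
{"op": "arm_command", "data": {"series": [{"dx":0,"dy":-1,"dz":0,"spin":0},{"dx":0,"dy":-3,"dz":0,"spin":0},{"dx":0,"dy":-4,"dz":0,"spin":0},{"dx":0,"dy":-4,"dz":0,"spin":0},{"dx":0,"dy":-1,"dz":0,"spin":0}]}}

```text
clock: 28.35
tool_pos: [0.6274, 0.084, 0.1946]
tcp_rot: [-1.541, -0.006, 0.136]
force: [1.0, 0.9, 1.2]
width: 0.999
```

```bash
python3 -c "
from h import *
get_image('top');get_image('top');d=get_image('wrist');cv2.imwrite('pics/w9.png',d['img'])";python3 go.py .4296 -.1018 .19
```

```text
t 28.5 pos [0.6253 0.0838 0.1892] rpy [-1.541e+00  1.000e-03  1.360e-01] F [-0.5 -0.4 -0.6] w 1.001
need dx,dy,dz cm [-21.9   -0.51 -15.73] rotvec deg [-1.7  0.  -0.1]
```

View pics/w9.png

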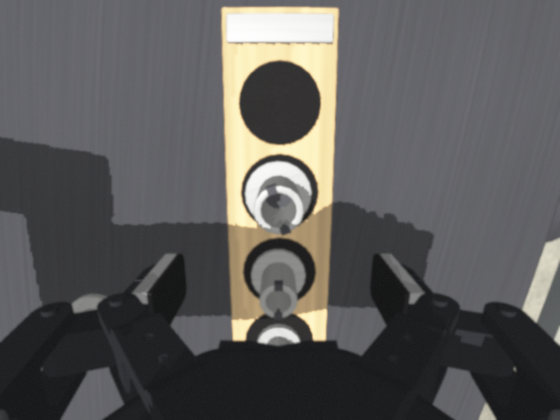

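Hub 3 is on pad 3 at (279,193), roughly centred. On to hub 4.

Call:
{"op": "arm_command", "data": {"series": [{"dx":-2,"dy":0,"dz":-1.5,"spin":0},{"dx":-3.6,"dy":0,"dz":-2.6,"spin":0},{"dx":-3.6,"dy":0,"dz":-2.6,"spin":0},{"dx":-3.6,"dy":0,"dz":-2.6,"spin":0},{"dx":-3.6,"dy":0,"dz":-2.6,"spin":0},{"dx":-3,"dy":0,"dz":-2,"spin":0},{"dx":-1.5,"dy":0,"dz":-1,"spin":0}]}}

```text
clock: 29.2
tool_pos: [0.4236, -0.0942, 0.1689]
tcp_rot: [-1.535, 0.029, 0.143]
force: [1.1, 0.8, -0.0]
width: 1.002
```

```bash
python3 -c "
from h import *
get_image('top');get_image('top');get_image('top')";python3 go.py .4296 -.1018 .13
```

```text
t 29.35 pos [ 0.4258 -0.0935  0.1696] rpy [-1.535  0.026  0.142] F [ 0.   0.1 -0.1] w 1.0
need dx,dy,dz cm [ 0.37  3.92 -1.02] rotvec deg [-2.   0.4 -1.5]
```

Call:
{"op": "arm_command", "data": {"series": [{"dx":0,"dy":5,"dz":-0.5,"spin":0.4},{"dx":0,"dy":-5,"dz":-0.5,"spin":0}]}}

```text
clock: 29.55
tool_pos: [0.4045, -0.0957, 0.1454]
tcp_rot: [-1.515, 0.073, 0.138]
force: [-6.1, 1.9, -5.4]
width: 0.999
```

```bash
python3 -c "
from h import *
get_image('top');get_image('top');get_image('top')";python3 go.py .4296 -.1018 .13
```

```text
t 29.7 pos [ 0.4311 -0.1024  0.1686] rpy [-1.538  0.017  0.137] F [0.1 0.6 0.8] w 0.996
need dx,dy,dz cm [-0.08  3.86 -0.05] rotvec deg [-1.9  0.1 -1. ]
```

Call:
{"op": "arm_command", "data": {"series": [{"dx":0,"dy":1.5,"dz":0,"spin":0},{"dx":0,"dy":2,"dz":0,"spin":0},{"dx":0,"dy":2,"dz":0,"spin":0},{"dx":0,"dy":1.5,"dz":0,"spin":0},{"dx":0,"dy":1,"dz":0,"spin":0}]}}

```text
clock: 30.2
tool_pos: [0.4386, -0.0976, 0.0866]
tcp_rot: [-1.54, 0.006, 0.143]
force: [-0.2, 0.2, -0.6]
width: 0.998
```

```bash
python3 -c "
from h import *
get_image('top');get_image('top');d=get_image('wrist');cv2.imwrite('pics/w10.png',d['img'])";python3 go.py .4296 -.1018 .05
```

```text
t 30.35 pos [ 0.438  -0.0978  0.0874] rpy [-1.54   0.007  0.143] F [0.8 0.1 0.2] w 1.001
need dx,dy,dz cm [-0.86  3.73 -0.39] rotvec deg [-1.8  0.4 -0.4]
```

View pics/w10.png

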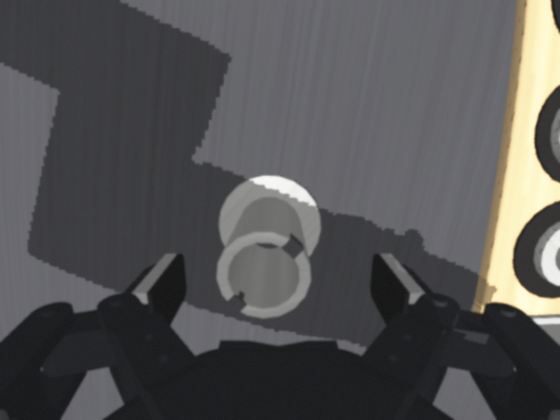

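Call:
{"op": "arm_command", "data": {"series": [{"dx":-0.5,"dy":0.5,"dz":-0.2,"spin":0.4},{"dx":-0.4,"dy":1,"dz":-0.2,"spin":0},{"dx":-0.2,"dy":1,"dz":0,"spin":0},{"dx":-0.2,"dy":0.8,"dz":0,"spin":0}]}}

```text
clock: 30.75
tool_pos: [0.428, -0.1037, 0.0551]
tcp_rot: [-1.543, 0.0, 0.136]
force: [-0.2, -0.4, -0.4]
width: 0.998
```

```bash
python3 -c "
from h import *
get_image('top');get_image('top')";python3 go.py .4296 -.1018 .05
```

```text
t 30.85 pos [ 0.4267 -0.1034  0.0544] rpy [-1.542  0.003  0.136] F [ 0.  -0.7 -0.3] w 0.999
need dx,dy,dz cm [0.31 0.44 0.1 ] rotvec deg [-1.6  0.  -0.2]
```

Call:
{"op": "arm_command", "data": {"series": [{"dx":0.3,"dy":0.4,"dz":0.1,"spin":0},{"dx":0,"dy":0.1,"dz":0,"spin":0}]}}

```text
clock: 31.05
tool_pos: [0.4299, -0.1019, 0.0492]
tcp_rot: [-1.542, 0.003, 0.135]
force: [-1.2, -0.2, -0.6]
width: 1.002
```

```bash
python3 -c "
from h import *
get_image('top');get_image('top')";python3 go.py .4296 -.1018 .05
```

```text
t 31.15 pos [ 0.4299 -0.102   0.0495] rpy [-1.542  0.003  0.135] F [ 0.7 -0.3  0.3] w 1.001
need dx,dy,dz cm [-0.03 -0.05  0.02] rotvec deg [-1.6  0.  -0.1]
```

Call:
{"op": "arm_command", "data": {"series": [{"dx":0,"dy":0,"dz":0,"spin":0},{"dx":0,"dy":0,"dz":0,"spin":0},{"dx":0,"dy":0,"dz":0,"spin":0},{"dx":0,"dy":0,"dz":0,"spin":0},{"dx":0,"dy":0,"dz":0,"spin":0}], "claw": 255, "force": 80}}

```text
clock: 31.65
tool_pos: [0.431, -0.102, 0.0505]
tcp_rot: [-1.543, 0.0, 0.136]
force: [1.0, -0.5, -2.4]
width: 0.512
```

```bash
python3 go.py .4296 -.1018 .05
```

```text
t 31.65 pos [ 0.431  -0.102   0.0505] rpy [-1.543  0.     0.136] F [ 1.  -0.5 -2.4] w 0.512
need dx,dy,dz cm [-0.14  0.05  0.03] rotvec deg [-1.6  0.  -0. ]
```

Call:
{"op": "arm_command", "data": {"series": [{"dx":0,"dy":-1,"dz":0,"spin":0},{"dx":0,"dy":-4,"dz":0,"spin":0},{"dx":0,"dy":-4,"dz":0,"spin":0},{"dx":0,"dy":-3,"dz":0,"spin":0},{"dx":0,"dy":-1.5,"dz":0,"spin":0}]}}

```text
clock: 32.15
tool_pos: [0.4238, -0.104, 0.1841]
tcp_rot: [-1.535, 0.021, 0.136]
force: [0.3, 0.7, -7.2]
width: 0.511
```

```bash
python3 -c "
from h import *
get_image('top');get_image('top')";python3 go.py .6147 .1746 .19
```

```text
t 32.25 pos [ 0.4247 -0.1043  0.1839] rpy [-1.536  0.019  0.136] F [ 0.9 -0.1 -7.5] w 0.507
need dx,dy,dz cm [22.59 -0.17 25.08] rotvec deg [-2.   0.  -1.1]
```

Call:
{"op": "arm_command", "data": {"series": [{"dx":1.5,"dy":0,"dz":1.6,"spin":0},{"dx":2.8,"dy":0,"dz":3.1,"spin":0},{"dx":2.8,"dy":0,"dz":3.1,"spin":0},{"dx":2.8,"dy":0,"dz":3.1,"spin":0},{"dx":2.8,"dy":0,"dz":3.1,"spin":0},{"dx":2.8,"dy":0,"dz":3.1,"spin":0},{"dx":2.5,"dy":0,"dz":2.8,"spin":0},{"dx":1.5,"dy":0,"dz":1.6,"spin":0},{"dx":1,"dy":0,"dz":1.1,"spin":0}]}}

```text
clock: 33.15
tool_pos: [0.5909, 0.1532, 0.1644]
tcp_rot: [-1.538, 0.056, 0.129]
force: [-0.8, -1.2, -6.8]
width: 0.508
```

```bash
python3 -c "
from h import *
get_image('top');get_image('top')";python3 go.py .6147 .1746 .11
```

```text
t 33.25 pos [0.5908 0.1537 0.1637] rpy [-1.537  0.057  0.13 ] F [-0.6  0.3 -7.4] w 0.506
need dx,dy,dz cm [2.94 5.27 1.59] rotvec deg [-2.  -0.4 -3.2]
```

Call:
{"op": "arm_command", "data": {"series": [{"dx":1,"dy":0,"dz":0.6,"spin":-0.4},{"dx":1,"dy":0,"dz":0.6,"spin":0},{"dx":0.5,"dy":0,"dz":0.3,"spin":0}]}}

```text
clock: 33.55
tool_pos: [0.6094, 0.1702, 0.1555]
tcp_rot: [-1.54, 0.071, 0.136]
force: [-0.3, -0.1, -7.1]
width: 0.51
```

```bash
python3 -c "
from h import *
get_image('top');get_image('top')";python3 go.py .6147 .1746 .11
```

```text
t 33.65 pos [0.6094 0.1701 0.1556] rpy [-1.54   0.071  0.137] F [-0.4 -0.  -6.6] w 0.509
need dx,dy,dz cm [0.91 4.51 0.23] rotvec deg [-1.8  0.  -4.1]
```

Call:
{"op": "arm_command", "data": {"series": [{"dx":0,"dy":4,"dz":0,"spin":0},{"dx":0,"dy":-4,"dz":0,"spin":0}]}}

```text
clock: 33.85
tool_pos: [0.5869, 0.1633, 0.1342]
tcp_rot: [-1.547, 0.123, 0.135]
force: [-19.0, -4.8, -21.5]
width: 0.512
```

```bash
python3 -c "
from h import *
get_image('top');get_image('top');get_image('top')";python3 go.py .6147 .1746 .11
```

```text
t 34.0 pos [0.6132 0.1698 0.1613] rpy [-1.539  0.057  0.135] F [ 1.9  0.7 -5.3] w 0.514
need dx,dy,dz cm [0.51 5.12 0.29] rotvec deg [-1.8 -0.  -3.3]
```

Works while holding the hub too. I repeat it three times.

Call:
{"op": "arm_command", "data": {"series": [{"dx":0,"dy":4,"dz":0,"spin":0},{"dx":0,"dy":-4,"dz":0,"spin":0}]}}

```text
clock: 34.2
tool_pos: [0.5945, 0.1642, 0.1429]
tcp_rot: [-1.544, 0.099, 0.134]
force: [-19.7, -5.2, -22.4]
width: 0.509
```

```bash
python3 -c "
from h import *
get_image('top');get_image('top');get_image('top')";python3 go.py .6147 .1746 .11
```

```text
t 34.35 pos [0.6212 0.1709 0.171 ] rpy [-1.536  0.031  0.134] F [ 2.5  0.1 -5.7] w 0.512
need dx,dy,dz cm [-0.4   6.13  0.24] rotvec deg [-2.  -0.1 -1.8]
```

Call:
{"op": "arm_command", "data": {"series": [{"dx":0,"dy":4,"dz":0,"spin":0},{"dx":0,"dy":-4,"dz":0,"spin":0}]}}

```text
clock: 34.55
tool_pos: [0.6066, 0.1668, 0.1541]
tcp_rot: [-1.54, 0.065, 0.133]
force: [-19.1, -4.2, -22.8]
width: 0.511
```

```bash
python3 -c "
from h import *
get_image('top');get_image('top');get_image('top')";python3 go.py .6147 .1746 .11
```

```text
t 34.7 pos [0.6319 0.1731 0.1828] rpy [-1.532e+00 -1.000e-03  1.330e-01] F [ 1.9 -0.2 -4.9] w 0.508
need dx,dy,dz cm [-1.69  7.29  0.1 ] rotvec deg [-2.2 -0.1  0.1]
```

Tilt is now as at the grasp. I lower.

Call:
{"op": "arm_command", "data": {"series": [{"dx":-0.6,"dy":1,"dz":0,"spin":0},{"dx":-0.6,"dy":1.8,"dz":0,"spin":0},{"dx":-0.5,"dy":2,"dz":0,"spin":0},{"dx":0,"dy":1.8,"dz":0,"spin":0},{"dx":0,"dy":1.4,"dz":0,"spin":0},{"dx":0,"dy":0.8,"dz":0,"spin":0}]}}

```text
clock: 35.3
tool_pos: [0.6424, 0.1811, 0.1108]
tcp_rot: [-1.525, -0.06, 0.132]
force: [0.1, 0.3, -6.7]
width: 0.51
```

```bash
python3 -c "
from h import *
get_image('top');get_image('top')";python3 go.py .6147 .1746 .07
```

```text
t 35.4 pos [0.6414 0.1808 0.1102] rpy [-1.525 -0.058  0.132] F [-0.5  0.3 -6.4] w 0.509
need dx,dy,dz cm [-2.96  3.84 -0.44] rotvec deg [-2.6 -0.1  3.3]
```

Call:
{"op": "arm_command", "data": {"series": [{"dx":-1,"dy":-4,"dz":-0.1,"spin":0},{"dx":-1,"dy":4,"dz":-0.1,"spin":0}]}}

```text
clock: 35.6
tool_pos: [0.6309, 0.1783, 0.1183]
tcp_rot: [-1.523, -0.078, 0.132]
force: [7.1, 2.5, -4.8]
width: 0.512
```

```bash
python3 -c "
from h import *
get_image('top');get_image('top');get_image('top')";python3 go.py .6147 .1746 .07
```

```text
t 35.75 pos [0.617  0.175  0.1011] rpy [-1.527 -0.041  0.132] F [-1.7 -0.5 -7.4] w 0.51
need dx,dy,dz cm [-0.36  3.1  -0.14] rotvec deg [-2.5 -0.1  2.4]
```

Call:
{"op": "arm_command", "data": {"series": [{"dx":0,"dy":-4,"dz":0,"spin":0},{"dx":0,"dy":4,"dz":0,"spin":0}]}}

```text
clock: 35.95
tool_pos: [0.6248, 0.1768, 0.1112]
tcp_rot: [-1.525, -0.06, 0.132]
force: [5.2, 1.0, -5.0]
width: 0.51
```

```bash
python3 -c "
from h import *
get_image('top');get_image('top');get_image('top')";python3 go.py .6147 .1746 .07
```

```text
t 36.1 pos [0.6124 0.1738 0.0949] rpy [-1.529 -0.026  0.133] F [-0.3 -0.1 -6.9] w 0.508
need dx,dy,dz cm [ 0.17  2.5  -0.05] rotvec deg [-2.4 -0.1  1.5]
```

Call:
{"op": "arm_command", "data": {"series": [{"dx":0.1,"dy":0.8,"dz":0,"spin":0},{"dx":0.1,"dy":0.8,"dz":0,"spin":0}]}}

```text
clock: 36.3
tool_pos: [0.6184, 0.1757, 0.0825]
tcp_rot: [-1.528, -0.034, 0.133]
force: [0.4, -0.8, -7.8]
width: 0.508
```

```bash
python3 -c "
from h import *
get_image('top');get_image('top')";python3 go.py .6147 .1746 .067
```

```text
t 36.4 pos [0.6177 0.1755 0.0813] rpy [-1.529 -0.032  0.133] F [-0.8 -0.2 -7.6] w 0.508
need dx,dy,dz cm [-0.35  1.42 -0.11] rotvec deg [-2.4 -0.1  1.8]
```

Call:
{"op": "arm_command", "data": {"series": [{"dx":-0.3,"dy":0.6,"dz":-0.1,"spin":0},{"dx":-0.1,"dy":0.5,"dz":0,"spin":0}]}}

```text
clock: 36.6
tool_pos: [0.6155, 0.1747, 0.0712]
tcp_rot: [-1.528, -0.036, 0.133]
force: [0.3, -1.0, -7.9]
width: 0.511
```

```bash
python3 -c "
from h import *
get_image('top');get_image('scene')";python3 go.py .6147 .1746 .067
```

```text
t 36.7 pos [0.615  0.1748 0.0706] rpy [-1.528 -0.034  0.133] F [-0.5 -0.4 -6.6] w 0.51
need dx,dy,dz cm [-0.04  0.36 -0.03] rotvec deg [-2.4 -0.1  2. ]
```

Call:
{"op": "arm_command", "data": {"series": [{"dx":-0.05,"dy":0.25,"dz":0,"spin":0},{"dx":0,"dy":0.15,"dz":0,"spin":0}]}}

```text
clock: 36.9
tool_pos: [0.6149, 0.1751, 0.0677]
tcp_rot: [-1.528, -0.036, 0.133]
force: [-3.3, -1.1, 1.8]
width: 0.509
```

Call:
{"op": "arm_command", "data": {"series": [{"dx":0,"dy":0.15,"dz":0,"spin":0}]}}

```text
clock: 37.0
tool_pos: [0.6149, 0.1752, 0.0676]
tcp_rot: [-1.528, -0.036, 0.133]
force: [-4.5, -1.4, 6.6]
width: 0.513
```

```bash
python3 go.py .6147 .1746 .067
```

```text
t 37.0 pos [0.6149 0.1752 0.0676] rpy [-1.528 -0.036  0.133] F [-4.5 -1.4  6.6] w 0.513
need dx,dy,dz cm [-0.03  0.06 -0.06] rotvec deg [-2.5 -0.1  2.1]
```

Contact at the right place. I release, retreat and check.

Call:
{"op": "arm_command", "data": {"series": [{"dx":0,"dy":0,"dz":0,"spin":0},{"dx":0,"dy":0,"dz":0,"spin":0},{"dx":0,"dy":0,"dz":0,"spin":0},{"dx":0,"dy":0,"dz":0,"spin":0}], "claw": 0}}

```text
clock: 37.4
tool_pos: [0.6198, 0.1766, 0.0722]
tcp_rot: [-1.526, -0.049, 0.133]
force: [-0.6, -0.2, -0.4]
width: 0.998
```

Call:
{"op": "arm_command", "data": {"series": [{"dx":0,"dy":-1,"dz":0,"spin":0},{"dx":0,"dy":-3,"dz":0,"spin":0},{"dx":0,"dy":-4,"dz":0,"spin":0},{"dx":0,"dy":-4,"dz":0,"spin":0},{"dx":0,"dy":-2,"dz":0,"spin":0},{"dx":-1,"dy":0,"dz":0,"spin":0},{"dx":-4,"dy":0,"dz":1,"spin":0},{"dx":-4,"dy":0,"dz":2,"spin":0},{"dx":-4,"dy":0,"dz":3,"spin":0},{"dx":-4,"dy":0,"dz":3,"spin":0},{"dx":-3,"dy":0,"dz":3,"spin":0},{"dx":-1,"dy":0,"dz":1,"spin":0},{"dx":0,"dy":0,"dz":0,"spin":0}]}}

```text
clock: 38.7
tool_pos: [0.3762, 0.2674, 0.2076]
tcp_rot: [-1.528, -0.044, 0.13]
force: [0.6, -0.5, -0.5]
width: 1.001
```

```bash
cat > chk.py <<'E'
from h import *
d,P,p,M=cloud("top"); eye=np.array(d["eye"])
T=[(.6503,-.0870,1),(.6384,.0002,2),(.6265,.0874,3),(.6147,.1746,4)]
ax=np.array([.9909,.1347]); al=np.array([-.1347,.9909])
H={1:.045,2:.06,3:.075,4:.09}; Q=P.reshape(-1,3)
for x,y,i in T:
    s=Q[(np.hypot(Q[:,0]-x,Q[:,1]-y)<.04)&(Q[:,2]>.03)]; z=.016+H[i]
    t=s[abs(s[:,2]-z)<.006]; c=circ(t[:,:2],.015); e=c[:2]-[x,y]
    f=Q[(np.hypot(Q[:,0]-x,Q[:,1]-y)<.045)&(abs(Q[:,2]-.024)<.0035)]
    print(i,"top z",round(np.percentile(s[:,2],99),4),"ring",np.round(c,4),len(t),"err across/along mm",np.round([e@ax*1e3,e@al*1e3],1),"flange n",len(f),"z",np.round(np.percentile(f[:,2],[10,90]),4), "plane", np.round(np.linalg.lstsq(np.c_[f[:,:2],np.ones(len(f))],f[:,2],rcond=None)[0][:2],3))
cv2.imwrite('pics/t11.png',cv2.resize(d['img'][130:310,150:420],None,fx=2.9,fy=2.9,interpolation=cv2.INTER_CUBIC))
d=get_image('scene');cv2.imwrite('pics/s11.png',cv2.resize(d['img'][130:350,130:420],None,fx=2.7,fy=2.7,interpolation=cv2.INTER_CUBIC))
E
python3 chk.py; python3 go.py .4 .2 .2
```

```text
1 top z 0.0648 ring [ 0.6497 -0.0868  0.0122] 105 err across/along mm [-0.6  0.3] flange n 231 z [0.0213 0.0256] plane [-0.003 -0.002]
2 top z 0.0791 ring [ 6.373e-01 -2.000e-04  1.450e-02] 135 err across/along mm [-1.2 -0.3] flange n 305 z [0.0213 0.0255] plane [-0.002  0.001]
3 top z 0.0936 ring [0.6254 0.0872 0.0171] 164 err across/along mm [-1.2 -0. ] flange n 384 z [0.0212 0.0253] plane [0.006 0.004]
4 top z 0.1086 ring [0.6157 0.1765 0.0196] 191 err across/along mm [1.2 1.8] flange n 439 z [0.0215 0.0258] plane [-0.003 -0.008]
t 38.8 pos [0.3781 0.2667 0.2078] rpy [-1.528 -0.045  0.127] F [ 0.5 -0.6 -0.3] w 0.999
need dx,dy,dz cm [ 1.29  0.54 -6.92] rotvec deg [-2.4 -0.4  2.6]
```

View pics/t11.png

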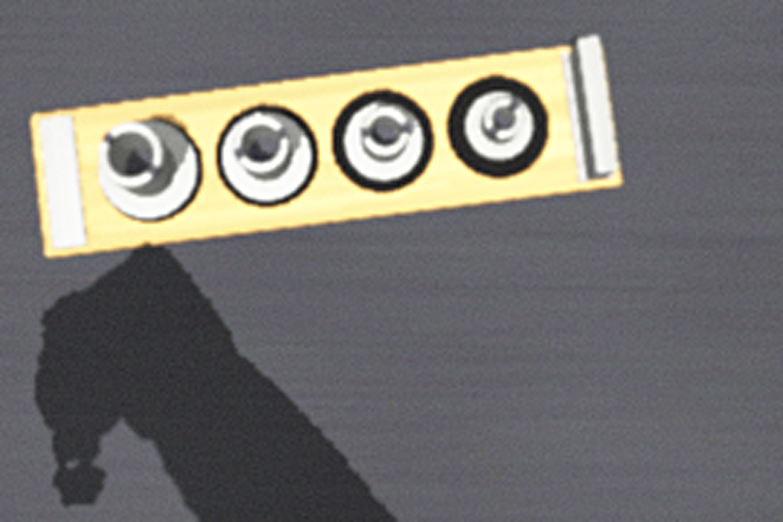

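View pics/s11.png

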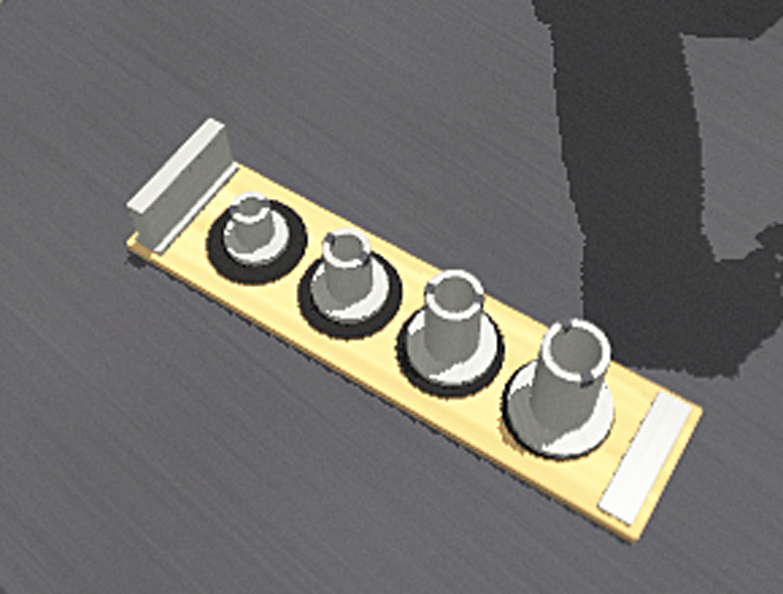

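Order and standing look right. Hub 4 may be about 2 mm off, so I cross-check it with the scene camera.

```bash
cat > chk2.py <<'E'
from h import *
T=[(.6503,-.0870,1),(.6384,.0002,2),(.6265,.0874,3),(.6147,.1746,4)]
ax=np.array([.9909,.1347]); al=np.array([-.1347,.9909]); H={1:.045,2:.06,3:.075,4:.09}; FD={1:.05,2:.058,3:.066,4:.074}
for cam in("scene","top"):
    Q=[];G=[]
    for k in range(2):
        d,P,p,M=cloud(cam); Q.append(P.reshape(-1,3)); eye=np.array(d["eye"])
    g=cv2.cvtColor(d["img"],cv2.COLOR_BGR2GRAY); Q=np.concatenate(Q)
    # pads visible rim points in this camera: dark pixels at z~.016
    w=ray(p.reshape(-1,2),M,eye,.016)[:,:2]; dark=((g.reshape(-1)<95))
    for x,y,i in T:
        s=Q[(np.hypot(Q[:,0]-x,Q[:,1]-y)<.042)]
        t=s[abs(s[:,2]-.016-H[i])<.006]; c=circ(t[:,:2],.015); e=c[:2]-[x,y]
        f=s[(abs(s[:,2]-.024)<.0025)]
        # flange circle of known radius: outer-most points per bearing
        b=np.arctan2(f[:,1]-y,f[:,0]-x); r=np.hypot(f[:,0]-x,f[:,1]-y); pts=[]
        for a in np.arange(-np.pi,np.pi,np.pi/18):
            m=(b>=a)&(b<a+np.pi/18)
            if m.sum()>3: pts.append(f[m][np.argmax(r[m]),:2])
        pts=np.array(pts); ff=circ(pts,FD[i]/2); e2=ff[:2]-[x,y]
        print(cam,i,"ring err ax/al",np.round([e@ax*1e3,e@al*1e3],1),"flange err",np.round([e2@ax*1e3,e2@al*1e3],1),"r",round(ff[2],4),len(pts))
E
python3 chk2.py
```

```text
scene 1 ring err ax/al [ 1.4 -0.2] flange err [ 0.7 -0.5] r 0.0243 27
scene 2 ring err ax/al [ 0.8 -0.9] flange err [ 0.2 -1.3] r 0.0283 27
scene 3 ring err ax/al [ 0.9 -0.9] flange err [ 0.1 -1.2] r 0.0324 28
scene 4 ring err ax/al [2.8 0.8] flange err [1.7 0.7] r 0.0368 27
top 1 ring err ax/al [-0.6  0.3] flange err [-0.2 -0.1] r 0.0243 35
top 2 ring err ax/al [-1.2 -0.3] flange err [-1.1 -0.6] r 0.0281 36
top 3 ring err ax/al [-1.  -0.1] flange err [-1. -0.] r 0.0323 36
top 4 ring err ax/al [1.2 1.8] flange err [0.5 1.3] r 0.0358 36
```

All four are within about 2 mm by both cameras, and the flanges lie on their pads. Re-gripping would risk more than it would gain, so I hand in.

```bash
python3 -c "
from cell import env
print(env.finish_job())"
```

```text
the job is handed in; nothing more can be done
None
```

All four hubs are on the pads in size order: hub_1 next to the end stop, then hub_2, hub_3, and hub_4 at the far end. They are standing upright and released. The job was handed in at about 39 s on the robot's clock, with the gripper open and well clear.

**Centring:** hubs 1–3 measure about 1–1.5 mm off their pad centres. Hub_4 is the worst: about 1.5–2 mm from its flange in both cameras. Its neck top reads 2–3 mm off. Its flange has a 3 mm margin all round, so it should be fully on its pad, and I left it rather than re-grip.

**Standing flat:** the flange surfaces measured level to within about 0.01 rad, and the top heights match upright hubs.

**What disagreed:** the two cameras differ from each other by 1–2 mm, which is within their stated calibration.

**Tool tilt:** the tool drifted by up to about 4–5° during the moves, because each row starts from the measured pose. I brought it back partly with short up-and-down strokes, so the hubs were set down from slightly tilted grips and settled flat. The highest wrist force I saw was about 30 N.

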